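# Load jar lids into a spring-loaded lid magazine at a honey stall

## Task

Load the two small jar lids into the spring-loaded lid magazine, one at a time: lower each flat between the four rods and push it gently down until the sprung lips have snapped shut over its top, so that both lids stay in under the lips when you let go. Do not lean on the magazine (never more than about 4 kg, 40 N) and leave the big lid, the two honey jars and the candle where they stand.

Things in the scene. Friction and masses are not known exactly. Their poses are not given: they have to be found in the camera images.
- lid_a_center (a point): One of the two small lids to load (they are alike and may be loaded in either order): a gold-coloured metal jar lid, a plain flat disc 58 mm in diameter and 12 mm thick, 15 g, lying flat on the table. The point is its centre, 6 mm above its underside; z is its axis.
- lid_b_center (a point): The other small lid, the same as the first.
- lid_big_center (a point): A bigger lid that does not fit the magazine and is to be left alone: disc 82 mm in diameter, 12 mm thick, flat on the table; the point is its centre.
- magazine_axis (a point): Point on the vertical centre line of the lid magazine, on top of its 150 x 150 x 12 mm steel foot plate, fixed to the table. On the foot an 82 mm square socket up to 36 mm above the table holds an aluminium head, clamped at an UNMEASURED height, up to 18 mm above or below the mean: feel for it. All parts below ride on the head; their points give the mean height only.
- rods_mean (a point): Same centre line and axes, at the MEAN height (125 mm) of the tops of four upright round-topped rods, 8 mm thick, centres at x, y = +-24.5 mm in this frame. They guide a lid with 1.6 mm play all round. The +x and -x sides between them are open (gap 41 mm wide) down to the socket, for a finger on either side of the lid. True height up to 18 mm higher or lower.
- meet_mean (a point): Same centre line, at the MEAN height (118 mm) of a lid's underside when, lowered between the rods, it first meets the lips' ramps. From there it slides down 26 mm against a force rising to some 5 to 20 N, which falls as the lips snap in over it. The second lid pushes the first one down too; 2.5 mm past its snap the follower meets a hard stop and the force shoots up.
- lips_mean (a point): Same centre line and axes, at the MEAN height (104 mm) of the flat underside of two sprung lips on the +y and -y sides, under which a lid's top must get. Each lip has two prongs 6 mm wide at x = +-14 mm, nose 3 mm thick and 23.5 mm from the centre line, above it a ramp up to 30 mm out, 16 mm up. Arms carrying them reach 52 mm out on +-y and 15 mm up.
- follower (a joint): How far the black spring-loaded plate under the lids has been pushed down from rest, in m: 0 empty, about 0.010 with one lid held under the lips, about 0.022 with two, 0.0245 at the hard stop. Its spring pushes up with 2.4 N at 0 and 4.4 N at the stop. Its plate lies 2 mm under the lips at rest.
- lip_l (a joint): How far the lip on the +y side is pushed outward, in m: 0 sprung fully in, about 0.0035 while a lid is passing. 2.1 N at 0, plus 0.40 N per mm.
- lip_r (a joint): The same for the lip on the -y side.
- jar_tall_center (a point): Bystander: honey jar 68 mm in diameter and 105 mm tall; the point is its centre.
- jar_short_center (a point): Bystander: honey jar 64 mm in diameter and 75 mm tall; the point is its centre.
- candle_center (a point): Bystander: beeswax pillar candle 50 mm in diameter and 70 mm tall; the point is its centre.
Not all that is in view belongs to the job. Several things look just like the part that bears magazine_axis: the one meant starts nearest to the robot's base.

How it is judged:
By the outcome, as a careful person would: the job done as asked, in the order asked, and still so for the second after the job is handed in, with the robot touching nothing.
It also fails if it takes over 70 s, if anything falls off the work surface, if the arm or the gripper's body presses on something with over 40 N, if the wrist force passes 120 N, or if a joint passes its speed limit or range.

## Robot

A 6-joint arm with a two-finger parallel gripper is mounted at the origin on the work surface. World frame = base frame: x ahead of the robot, y to its left, z up, the work surface at z = 0. Lengths are in m, angles in rad, forces in N, time in s.
With the tool pointing down it reaches from about 0.35 to 0.975 m from the base axis. Payload 4.9 kg.
Tool frame: the origin (TCP) lies midway between the tips of the shut fingers; the grasp point (between the pads) lies 19 mm behind it (robot.grip_point_offset is the distance from the TCP to the grasp point, in m); x points along the fingers, y is the direction in which the jaws open and shut, and the axes are right-handed (so a half turn about x gives the same grasp; the last joint's range is limited). The gripper opens to 85 mm and grips with 20 to 120 N. Pads are 22 mm wide; open, the fingers measure 114 mm over their backs; the gripper's body (76 mm by 85 mm) begins 54 mm behind the grasp point. The pads swing forward as they close: fully open they stand 13 mm farther back than shut.
Start: joints at [-1.276, 0.053, 1.613, -0, 1.476, -0.119], TCP at [0.251, -0.572, 0.231] pointing down, gripper open.
Joint ranges: [-3.01, 3.01], [-1.01, 2.22], [0.06, 2.58], [-1.02, 4.17], [0.09, 2.62], [-3.14, 3.14]. Speed limits (rad/s): [2.57, 2.57, 3.14, 3.14, 3.14, 3.14].

## Interface

Orientations are given as a rotation vector (axis times angle).
In Python, from rig import robot gives the robot as it stands. The module is installed in compiled form; this text tells all that it offers.
- The arm moves only by the tool step_arm, never from a script. Its argument "commands" is a list of rows, each an object with "slide": the shift along the tool's x, y, z in m, a list of three; "spin": the turn about the tool's x in degrees; "hand": the closure, from 0 (fully open) to 1 (shut). In form: [{"slide": [x, y, z], "spin": spin, "hand": hand}, ...]. A call has 1 to 20 rows; each row shifts and turns the commanded pose from where the row before left it, along the tool's axes as they then stand; what a row does not reach is not made up. A row lasts 1/8 s, in which the tool goes at most 62.5 mm and 10.7 degrees, less where a joint would pass 70% of its speed; a pose out of reach is approached as far as the arm can. A call with a gripper value outside its range is refused whole. The fingers move at their own pace and stop on an object; "force" is the grip in N (left out, the last holds). Time passes only in rows, so rows that do not move let the fingers close. It gives the time, the measured TCP pose, the force and the opening at its end, in the units of the state.
- robot.get_obs(): the state, without advancing time (a new reading comes with each control period).
- robot.read_camera(name): name is "side" or "top" or "wrist"; returns a dict with "img" (480x640x3 uint8, red, green, blue), "K" (3x3 intrinsics, pixels), "R" (3x3) and "t" (3): a world point X has camera coordinates R X + t; the wrist camera has in their place "mount" (4x4, takes a point from camera to tool coordinates, whose origin is the TCP and whose axes are the tool frame's). Camera axes: x right, y down, z forward; pixel columns grow to the right and rows downward; lengths in m; the calibration is good to about 2 mm. A picture is of the moment at which its call begins: read the wrist's pose just before it. There is no depth.
- robot.job_done(): hands the job in, once; it reports no verdict.
The state is a dict: "time_s": time; "qpos": joint angles; "qd": joint speeds; "joint_efforts": joint torques, N m; "ee_pos": TCP position; "ee_rot": TCP orientation; "ft_force": force on the tool from outside, world axes, zero at the start; "moment": the same for the moment, N m; "grip_width": opening from 0.0 (shut) to 1.0 (fully open).
Only numpy, scipy, OpenCV 4.12 (cv2) and the standard library are available. Lean on these libraries where they do the work, as an engineer would, in place of code of your own. Each camera call takes 0.05 s, during which the arm holds its last target.

## Working session

There is one attempt and no reset: what is moved stays moved. The work goes in short steps, Python scripts to look and compute and a tool call to move; the robot and the scene stay as the last step left them, time stands still between calls to the robot, and variables do not carry over. Pictures are saved under pics/ and viewed, and the job is handed in when it is done.

Besides the shell and the picture viewer there is one more tool, called by a JSON object that holds its "method" and its "body", one argument or row to a line. step_arm: Moves the arm, as the interface text tells. Its arguments: {"type":"object","properties":{"commands":{"type":"array","items":{"type":"object","properties":{"slide":{"type":"array","items":{"type":"number"}},"spin":{"type":"number"},"hand":{"type":"number"}}}},"force":{"type":"number"}},"required":["commands"]}

```bash
mkdir -p pics; python3 - <<'E'
from rig import robot
import cv2,numpy as np
o=robot.get_obs();print(o)
for n in ["side","top","wrist"]:
    c=robot.read_camera(n);cv2.imwrite(f"pics/{n}0.png",c["img"][:,:,::-1])
    print(n,{k:np.round(v,4).tolist() for k,v in c.items() if k!="img"})
E
```

```text
{'time_s': 0.0, 'qpos': array([-1.27597852e+00,  5.33447001e-02,  1.61429445e+00, -2.63478911e-05,
        1.47602446e+00, -1.18982573e-01]), 'qd': array([ 0.00116947, -0.00121662, -0.00065298, -0.00118058,  0.0014221 ,
        0.00082902]), 'joint_efforts': array([-4.79882565e-04, -3.93680871e+01, -3.70178139e+01, -2.00533132e-04,
        7.14257068e-03,  2.41883580e-08]), 'ee_pos': array([ 0.2511264 , -0.57164012,  0.2300703 ]), 'ee_rot': array([ 1.99404748,  0.42070504, -1.99447126]), 'ft_force': array([ 0.22163258,  0.17149122, -0.42137878]), 'moment': array([ 0.00709325, -0.00503242,  0.01397903]), 'grip_width': 1.0024188781419023}
side {'K': [[512.9433, 0.0, 321.555], [0.0, 512.9433, 241.5595], [0.0, 0.0, 1.0]], 'R': [[-0.9987, -0.0484, -0.0143], [-0.0197, 0.6353, -0.772], [0.0465, -0.7707, -0.6355]], 't': [0.5364, 0.0274, 1.4044]}
top {'K': [[599.4214, 0.0, 317.157], [0.0, 599.4214, 246.2309], [0.0, 0.0, 1.0]], 'R': [[-0.0176, -0.9998, 0.0091], [-0.9925, 0.0164, -0.1208], [0.1206, -0.0111, -0.9926]], 't': [0.106, 0.5648, 1.4782]}
wrist {'K': [[418.2671, 0.0, 323.6994], [0.0, 418.2671, 241.4723], [0.0, 0.0, 1.0]], 'mount': [[-0.0003, -0.3066, 0.9519, -0.1413], [1.0, -0.0016, -0.0002, -0.0007], [0.0015, 0.9519, 0.3066, -0.0793], [0.0, 0.0, 0.0, 1.0]]}
```

View pics/side0.png

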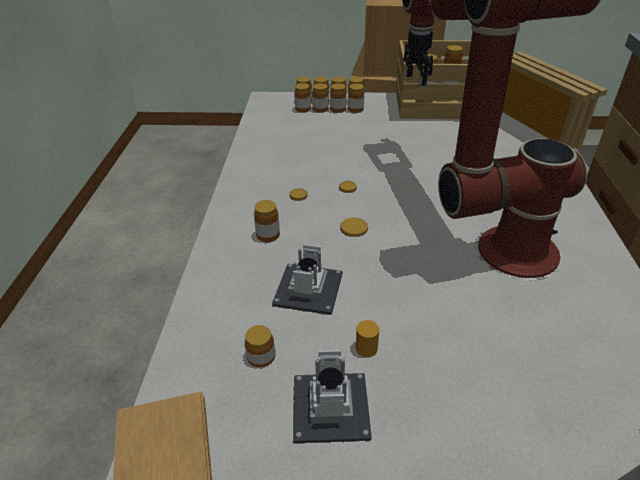

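View pics/top0.png

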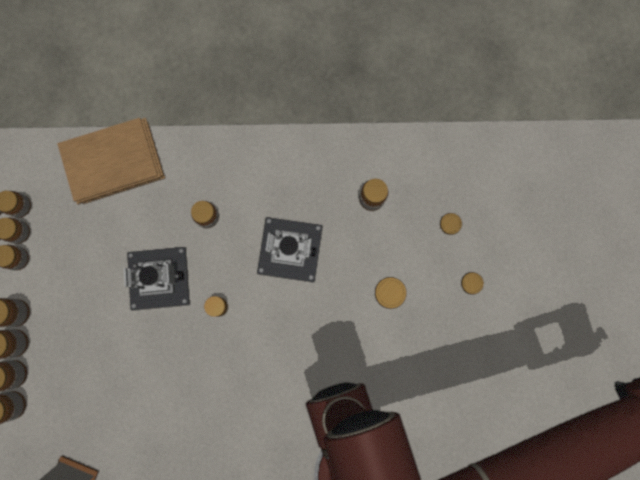

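View pics/wrist0.png

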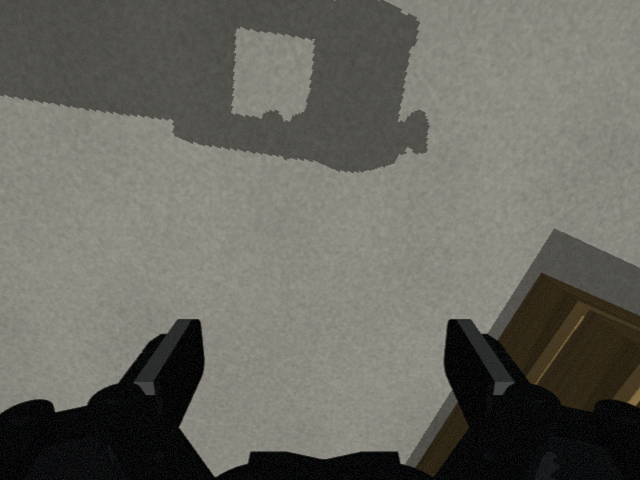

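The top view shows the small lids at about (451,224) and (472,283), the big lid at (390,292), and magazines at (290,248) and (157,278). I'll enlarge for pixel readings.

```bash
cat > h.py <<'E'
import numpy as np,cv2
from rig import robot
from scipy.spatial.transform import Rotation as Ro
def ray(c,u,v):
    d=np.linalg.inv(c["K"])@[u,v,1]
    if "mount" in c:
        o=robot.get_obs(); T=np.eye(4);T[:3,:3]=Ro.from_rotvec(o["ee_rot"]).as_matrix();T[:3,3]=o["ee_pos"]
        M=T@c["mount"]; return M[:3,3],M[:3,:3]@d
    return -c["R"].T@c["t"],c["R"].T@d
def at(c,u,v,z):
    o,d=ray(c,u,v);return o+d*(z-o[2])/d[2]
def proj(c,X):
    if "mount" in c:
        o=robot.get_obs(); T=np.eye(4);T[:3,:3]=Ro.from_rotvec(o["ee_rot"]).as_matrix();T[:3,3]=o["ee_pos"]
        p=np.linalg.inv(T@c["mount"])@np.r_[X,1];p=p[:3]
    else: p=c["R"]@X+c["t"]
    p=c["K"]@p;return p[:2]/p[2]
E
python3 - <<'E'
from h import *
c=robot.read_camera("top")
for n,u,v,z in [("m1",290,250,.012),("m2",157,278,.012),("a",451,223.5,.012),("b",472,282.5,.012),("big",390.5,292,.012)]:
    p=at(c,u,v,z);print(n,p,np.hypot(*p[:2]))
im=c["img"][:,:,::-1]
a=cv2.resize(im[205:295,245:335],(600,600),interpolation=cv2.INTER_CUBIC);cv2.imwrite("pics/t1.png",a)
a=cv2.resize(im[200:300,425:500],(600,800)[::1] if 0 else (450,600),interpolation=cv2.INTER_CUBIC);cv2.imwrite("pics/t2.png",a)
c=robot.read_camera("side");im=c["img"][:,:,::-1]
a=cv2.resize(im[235:325,260:360],(800,720)[:2] if 0 else (660,594),interpolation=cv2.INTER_CUBIC);cv2.imwrite("pics/s1.png",a)
E
```

```text
m1 [0.56064974 0.16571312 0.012     ] 0.584627207136089
m2 [0.49475759 0.50374924 0.012     ] 0.7060795773076682
a [ 0.6224879  -0.24965725  0.012     ] 0.6706861609420183
b [ 0.46967698 -0.29644374  0.012     ] 0.5554055794806303
big [ 0.44912113 -0.08793956  0.012     ] 0.45764959864959726
```

View pics/t1.png

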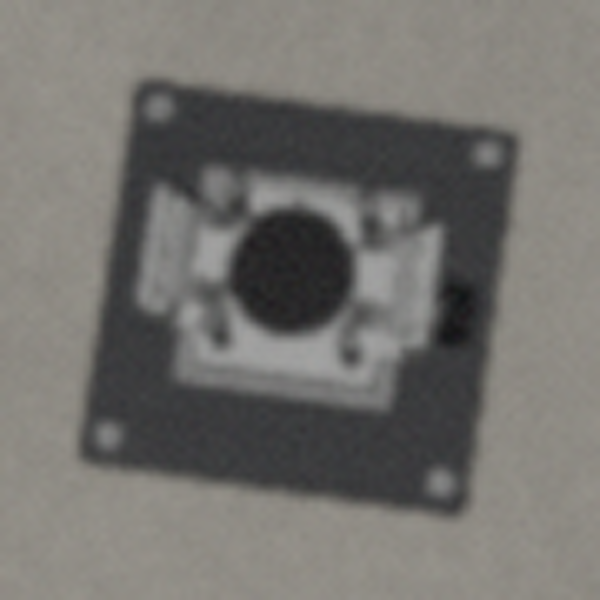

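View pics/t2.png

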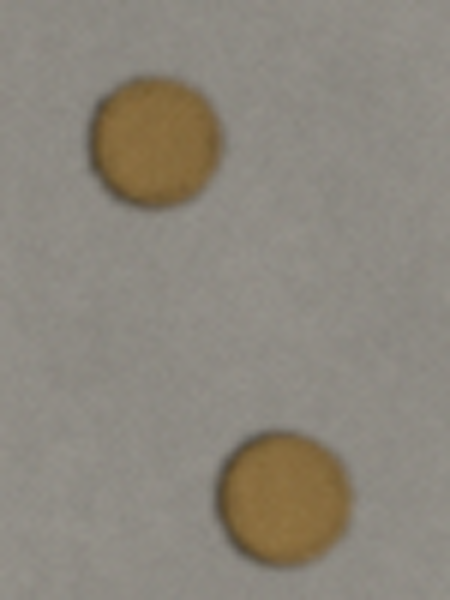

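View pics/s1.png

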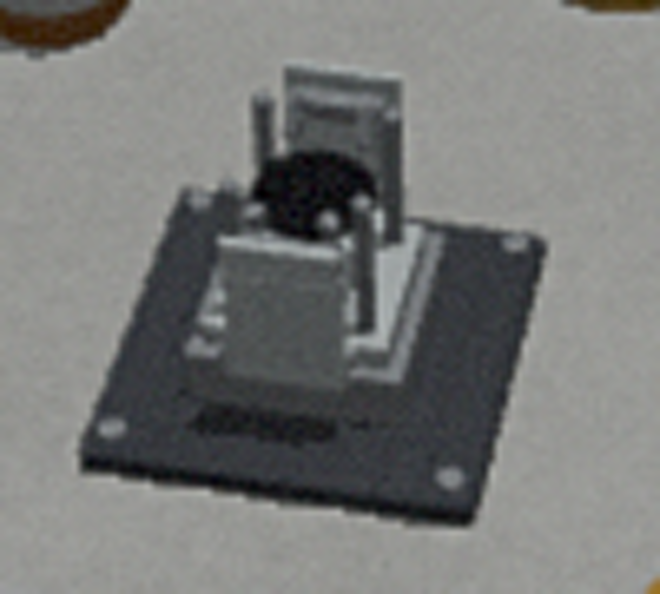

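```bash
python3 - <<'E'
from h import *
c=robot.read_camera("top");s=robot.read_camera("side")
P=np.array([at(c,245+u/6.667,205+v/6.667,.012) for u,v in [(159,107),(488,153),(441,482),(108,435)]])
print(P,P.mean(0));C=P.mean(0)
d=P[0]-P[1]; print("lr axis deg",np.degrees(np.arctan2(d[1],d[0])), np.linalg.norm(d)); d=P[0]-P[3];print(np.degrees(np.arctan2(d[1],d[0])),np.linalg.norm(d))
Q=np.array([at(s,260+u/6.6,235+v/6.6,.012) for u,v in [(202,200),(517,243),(451,477),(112,428)]])
print(Q,Q.mean(0)); 
for n,u,v in [("a",425+155/6,200+142/6),("b",425+284/6,200+498/6)]: print(n,at(c,u,v,.011))
for n,u,v in [("a",299,194.5),("b",347.5,187),("big",354,227)]: print(n,at(s,u,v,.011))
print(Ro.from_rotvec(robot.get_obs()["ee_rot"]).as_matrix())
E
```

```text
[[0.63644607 0.21913729 0.012     ]
 [0.61645824 0.09263471 0.012     ]
 [0.4898992  0.11282088 0.012     ]
 [0.51001246 0.23958557 0.012     ]] [0.56320399 0.16604461 0.012     ]
lr axis deg 81.02130151963709 0.12807191253932473
-9.18697332206769 0.12807650001212367
[[0.6145062  0.08933288 0.012     ]
 [0.48783107 0.11045726 0.012     ]
 [0.50902617 0.23683934 0.012     ]
 [0.63601162 0.21645008 0.012     ]] [0.56184377 0.16326989 0.012     ]
a [ 0.62221684 -0.2494457   0.011     ]
b [ 0.46844565 -0.2975016   0.011     ]
a [ 0.61977224 -0.24361533  0.011     ]
b [ 0.46777062 -0.290328    0.011     ]
big [ 0.44705523 -0.08210399  0.011     ]
[[-1.75212126e-04  4.02011613e-01 -9.15634552e-01]
 [ 4.73218283e-04 -9.15634430e-01 -4.02011651e-01]
 [-9.99999873e-01 -5.03732327e-04 -2.98089906e-05]]
```

Foot screws give magazine centre ≈ (0.5625, 0.1647) and x axis at −9.1°; top and side agree to within 3 mm. I'll turn the jaws to that angle and go above lid b.

{"method": "step_arm", "body": {
  "commands": [
    {"spin": -9.5, "slide": [0.01, 0, 0], "hand": 0},
    {"spin": -9.5, "slide": [0.01, 0, 0]},
    {"spin": -9.5, "slide": [0.01, 0, 0]},
    {"spin": -9.5, "slide": [0.01, 0, 0]},
    {"spin": -9.5, "slide": [0.01, 0, 0]},
    {"spin": -9.7, "slide": [0.01, 0, 0]},
    {"slide": [0, 0.0212, -0.0386]},
    {"slide": [0, 0.0212, -0.0386]},
    {"slide": [0, 0.0212, -0.0386]},
    {"slide": [0, 0.0212, -0.0386]},
    {"slide": [0, 0.0212, -0.0386]},
    {"slide": [0, 0.0212, -0.0386]},
    {"slide": [0, 0.0212, -0.0386]},
    {"slide": [0, 0.0212, -0.0386]},
    {"slide": [0, 0, 0]},
    {"slide": [0, 0, 0]}
  ]
}}

```text
schema error: expected keys slide, spin, hand
```

```bash
python3 - <<'E'
from h import *
c=robot.read_camera("wrist");cv2.imwrite("pics/w1.png",c["img"][:,:,::-1])
o=robot.get_obs();R=Ro.from_rotvec(o["ee_rot"]).as_matrix();print(o["time_s"],o["ee_pos"],R,o["qpos"],o["ft_force"])
print(np.degrees(np.arctan2(R[1,1],R[0,1])), proj(c,np.array([.468,-.2945,.012])))
E
```

```text
0.4 [ 0.25130432 -0.57214876  0.23115569] [[-5.71564673e-05  4.02103725e-01 -9.15594119e-01]
 [ 2.43142562e-04 -9.15594088e-01 -4.02103727e-01]
 [-9.99999969e-01 -2.45602728e-04 -4.54364064e-05]] [-1.27596135e+00  5.27686545e-02  1.61307604e+00  1.60346650e-05
  1.47599722e+00 -1.18979902e-01] [-1.43784508 -0.15960119 -0.37795266]
-66.29024069149126 [  67.6146544  -264.99278993]
```

View pics/w1.png

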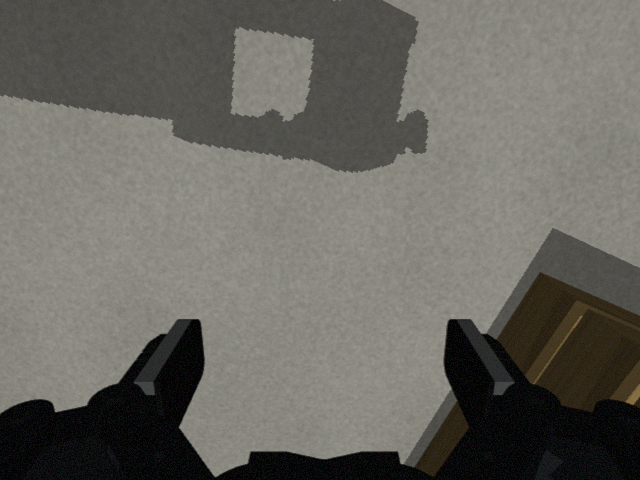

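The call was refused because every row needs all three keys, so nothing moved. I'll resend it complete.

{"method": "step_arm", "body": {
  "commands": [
    {"spin": -9.5, "slide": [0.01, 0, 0], "hand": 0},
    {"spin": -9.5, "slide": [0.01, 0, 0], "hand": 0},
    {"spin": -9.5, "slide": [0.01, 0, 0], "hand": 0},
    {"spin": -9.5, "slide": [0.01, 0, 0], "hand": 0},
    {"spin": -9.5, "slide": [0.01, 0, 0], "hand": 0},
    {"spin": -9.7, "slide": [0.01, 0, 0], "hand": 0},
    {"spin": 0, "slide": [0, 0.0212, -0.0386], "hand": 0},
    {"spin": 0, "slide": [0, 0.0212, -0.0386], "hand": 0},
    {"spin": 0, "slide": [0, 0.0212, -0.0386], "hand": 0},
    {"spin": 0, "slide": [0, 0.0212, -0.0386], "hand": 0},
    {"spin": 0, "slide": [0, 0.0212, -0.0386], "hand": 0},
    {"spin": 0, "slide": [0, 0.0212, -0.0386], "hand": 0},
    {"spin": 0, "slide": [0, 0.0212, -0.0386], "hand": 0},
    {"spin": 0, "slide": [0, 0.0212, -0.0386], "hand": 0},
    {"spin": 0, "slide": [0, 0, 0], "hand": 0},
    {"spin": 0, "slide": [0, 0, 0], "hand": 0}
  ]
}}

```text
time_s: 2.4
ee_pos: [0.4674, -0.2943, 0.1714]
ee_rot: [1.325, 1.13, -1.325]
ft_force: [0.0, -0.2, 0.2]
grip_width: 1.002
```

```bash
python3 - <<'E'
from h import *
c=robot.read_camera("wrist");cv2.imwrite("pics/w2.png",c["img"][:,:,::-1])
o=robot.get_obs();R=Ro.from_rotvec(o["ee_rot"]).as_matrix();print(o["time_s"],o["ee_pos"],o["qpos"],o["ft_force"])
print(np.degrees(np.arctan2(R[1,1],R[0,1])), proj(c,np.array([.468,-.2945,.012])))
E
```

```text
2.45 [ 0.46720874 -0.29470812  0.17134171] [-6.97303507e-01 -7.59061628e-02  1.84216135e+00 -3.53256082e-04
  1.37521542e+00 -5.37947432e-01] [0.16422324 0.44850843 0.75160035]
-9.12649908570036 [324.45339396 218.65764947]
```

View pics/w2.png

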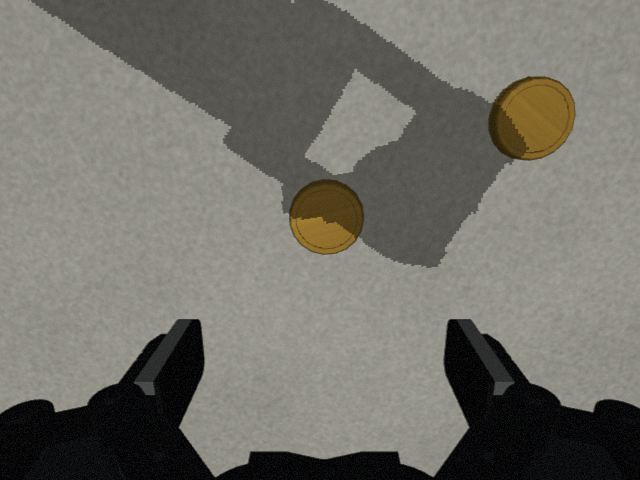

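```bash
cat >> h.py <<'E'
def blobs(im,amin=300):
    h=cv2.cvtColor(im,cv2.COLOR_RGB2HSV);m=cv2.inRange(h,(8,110,30),(35,255,255))
    m=cv2.morphologyEx(m,cv2.MORPH_OPEN,np.ones((3,3)))
    cs,_=cv2.findContours(m,cv2.RETR_EXTERNAL,cv2.CHAIN_APPROX_NONE)
    return [(cv2.fitEllipse(c),cv2.contourArea(c)) for c in cs if cv2.contourArea(c)>amin]
def top_fit(c,p0,z=.006,rr=.029,hh=.006,win=1.6):
    """fit centre of a lying disc by matching contour: hull of projected rims"""
    from scipy.optimize import least_squares
    h=cv2.cvtColor(c["img"],cv2.COLOR_RGB2HSV);m=cv2.inRange(h,(8,110,30),(35,255,255))
    q=proj(c,np.r_[p0,z]);cs,_=cv2.findContours(m,cv2.RETR_EXTERNAL,cv2.CHAIN_APPROX_NONE)
    k=min([k for k in cs if cv2.contourArea(k)>200],key=lambda k:np.linalg.norm(k[:,0].mean(0)-q))
    k=cv2.convexHull(k);M=cv2.moments(k);tc=np.array([M["m10"],M["m01"]])/M["m00"]
    def model(p):
        t=np.linspace(0,2*np.pi,60);pts=np.array([proj(c,np.array([p[0]+rr*np.cos(a),p[1]+rr*np.sin(a),zz])) for a in t for zz in (z-hh,z+hh)])
        kk=cv2.convexHull(pts.astype(np.float32));M=cv2.moments(kk);return np.array([M["m10"],M["m01"]])/M["m00"],M["m00"]
    r=least_squares(lambda p:model(p)[0]-tc,p0,diff_step=1e-4)
    return r.x,M["m00"],model(r.x)[1]
E
python3 - <<'E'
from h import *
for n in ["wrist","top","side"]:
    c=robot.read_camera(n)
    for p in [(.468,-.2945),(.621,-.247)]:
        print(n,top_fit(c,np.array(p)))
print(robot.get_obs()["ee_pos"])
E
```

```text
wrist (array([ 0.46933222, -0.29446394]), 4301.0, 4808.879131413298)
wrist (array([ 0.62231543, -0.24754554]), 5593.5, 6272.882627923507)
top (array([ 0.46815664, -0.29922045]), 343.0, 432.1138016777113)
top (array([ 0.62365469, -0.24951776]), 303.0, 417.99763094470836)
side (array([ 0.44746935, -0.09058563]), 397.0, 256.85372366406955)
side (array([ 0.71373791, -0.15368933]), 466.0, 231.96539653511718)
[ 0.4669914  -0.2949989   0.17130729]
```

{"method": "step_arm", "body": {
  "commands": [
    {"spin": 0, "slide": [0.03, 0.0019, -0.0005], "hand": 0},
    {"spin": 0, "slide": [0.04, 0, 0], "hand": 0},
    {"spin": 0, "slide": [0.04, 0, 0], "hand": 0},
    {"spin": 0, "slide": [0.03, 0, 0], "hand": 0},
    {"spin": 0, "slide": [0.02, 0, 0], "hand": 0},
    {"spin": 0, "slide": [0.008, 0, 0], "hand": 0},
    {"spin": 0, "slide": [0, 0, 0], "hand": 0},
    {"spin": 0, "slide": [0, 0, 0], "hand": 0}
  ],
  "force": 40
}}

```text
time_s: 3.6
ee_pos: [0.4704, -0.2947, 0.0047]
ee_rot: [1.325, 1.127, -1.324]
ft_force: [-0.9, 0.6, 0.7]
grip_width: 1.001
```

```bash
python3 - <<'E'
from h import *
c=robot.read_camera("wrist");cv2.imwrite("pics/w3.png",c["img"][:,:,::-1])
o=robot.get_obs();print(o["time_s"],o["ee_pos"],o["ft_force"])
print(top_fit(c,np.array([.469,-.294])))
E
```

```text
3.65 [ 0.47045009 -0.29467303  0.00476309] [-0.4379169  -0.43983881  0.43205493]
(array([ 0.46944286, -0.2935642 ]), 16905.0, 19188.537757883314)
```

View pics/w3.png

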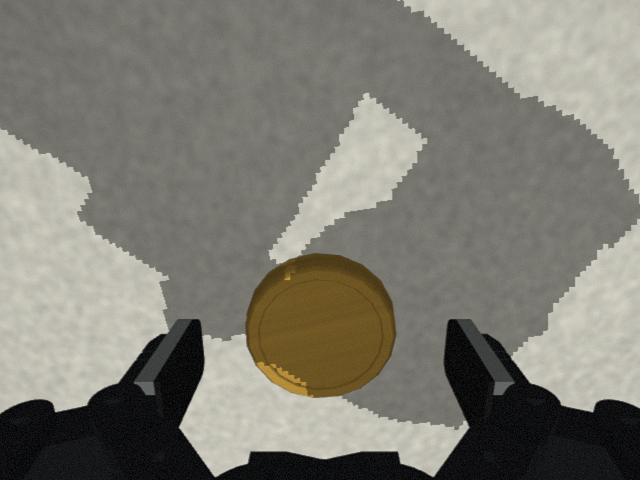

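{"method": "step_arm", "body": {
  "commands": [
    {"spin": 0, "slide": [0.007, -0.0011, -0.0009], "hand": 0},
    {"spin": 0, "slide": [0, 0, 0], "hand": 0},
    {"spin": 0, "slide": [0, 0, 0], "hand": 0.25},
    {"spin": 0, "slide": [0, 0, 0], "hand": 0.5},
    {"spin": 0, "slide": [0, 0, 0], "hand": 0.5},
    {"spin": 0, "slide": [0, 0, 0], "hand": 0.5},
    {"spin": 0, "slide": [0, 0, 0], "hand": 0.5}
  ],
  "force": 50
}}

```text
time_s: 4.53
ee_pos: [0.4691, -0.2933, -0.0031]
ee_rot: [1.325, 1.129, -1.325]
ft_force: [1.8, -0.3, 4.2]
grip_width: 0.65
```

```bash
python3 - <<'E'
from h import *
c=robot.read_camera("wrist");cv2.imwrite("pics/w4.png",c["img"][:,:,::-1])
o=robot.get_obs();print(o["time_s"],o["ee_pos"],o["ft_force"],o["grip_width"])
E
```

```text
4.575 [ 0.4690648  -0.29328503 -0.00309804] [ 0.77412386 -0.56688     4.47189577] 0.651508821819081
```

View pics/w4.png

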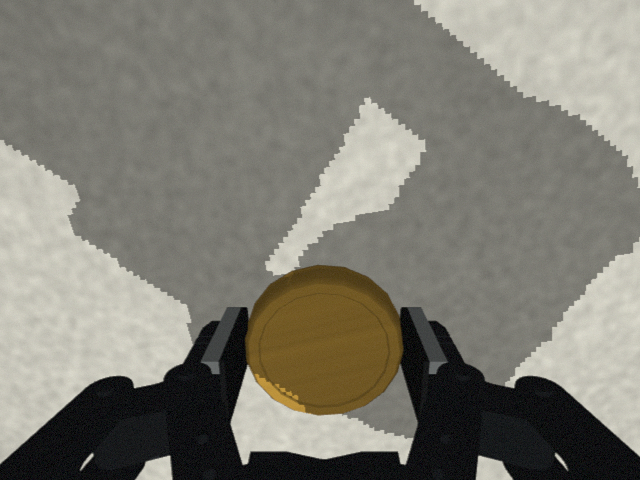

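{"method": "step_arm", "body": {
  "commands": [
    {"spin": 0, "slide": [-0.01, 0, 0], "hand": 0.5},
    {"spin": 0, "slide": [-0.03, 0, 0], "hand": 0.5},
    {"spin": 0, "slide": [-0.05, 0, 0], "hand": 0.5},
    {"spin": 0, "slide": [-0.05, 0, 0], "hand": 0.5},
    {"spin": 0, "slide": [-0.04, 0, 0], "hand": 0.5},
    {"spin": 0, "slide": [-0.023, 0, 0], "hand": 0.5},
    {"spin": 0, "slide": [0, 0, 0], "hand": 0.5},
    {"spin": 0, "slide": [0, 0, 0], "hand": 0.5}
  ]
}}

```text
time_s: 5.58
ee_pos: [0.4678, -0.2922, 0.1976]
ee_rot: [1.325, 1.133, -1.326]
ft_force: [-0.5, 0.4, -1.7]
grip_width: 0.655
```

```bash
python3 - <<'E'
from h import *
c=robot.read_camera("wrist");cv2.imwrite("pics/w5.png",c["img"][:,:,::-1])
o=robot.get_obs();print(o["time_s"],o["ee_pos"],o["ft_force"],o["grip_width"])
c=robot.read_camera("side");cv2.imwrite("pics/s5.png",cv2.resize(c["img"][60:240,260:460,::-1],(660,594),interpolation=cv2.INTER_CUBIC))
E
```

```text
5.625 [ 0.46762741 -0.29208749  0.19709822] [-0.7964804   0.83247649 -0.2213127 ] 0.6507130713690494
```

View pics/w5.png

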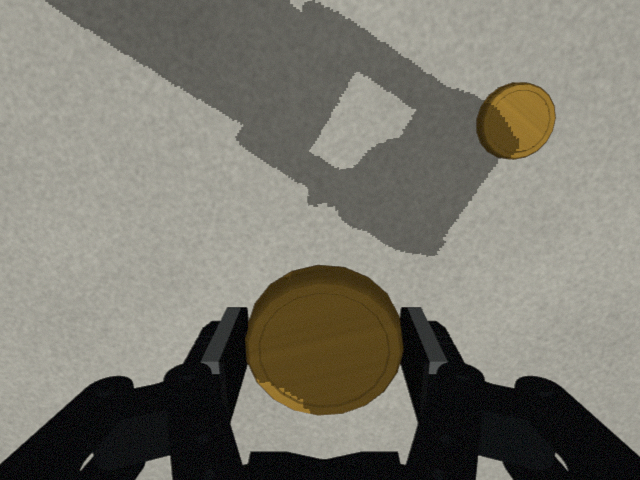

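View pics/s5.png

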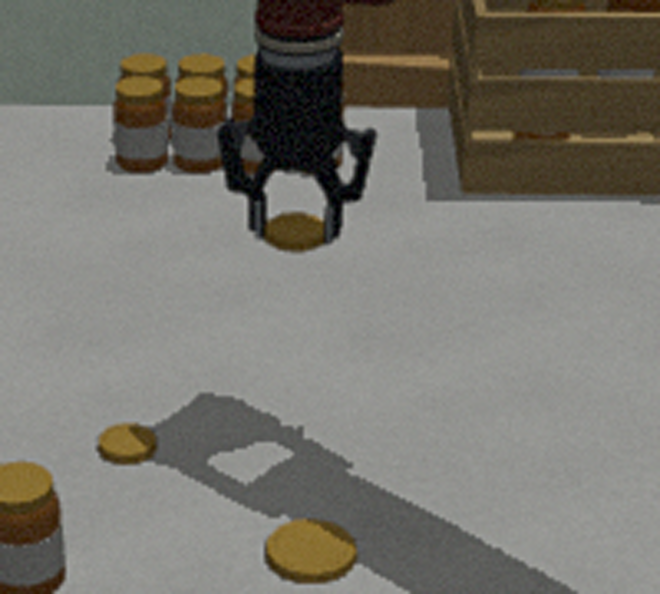

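Lid b is held level, with its centre about 9 mm above the TCP. Next I move to view the magazine from just short of it.

{"method": "step_arm", "body": {
  "commands": [
    {"spin": 0, "slide": [0, 0.002, -0.02], "hand": 0.5},
    {"spin": 0, "slide": [0, 0.0021, -0.04], "hand": 0.5},
    {"spin": 0, "slide": [0, 0.0022, -0.046], "hand": 0.5},
    {"spin": 0, "slide": [0, 0.0022, -0.046], "hand": 0.5},
    {"spin": 0, "slide": [0, 0.0022, -0.046], "hand": 0.5},
    {"spin": 0, "slide": [0, 0.0022, -0.046], "hand": 0.5},
    {"spin": 0, "slide": [0, 0.0022, -0.046], "hand": 0.5},
    {"spin": 0, "slide": [0, 0.0022, -0.046], "hand": 0.5},
    {"spin": 0, "slide": [0, 0.0022, -0.025], "hand": 0.5},
    {"spin": 0, "slide": [0, 0.0022, -0.015], "hand": 0.5},
    {"spin": 0, "slide": [0, 0, 0], "hand": 0.5},
    {"spin": 0, "slide": [0, 0, 0], "hand": 0.5}
  ]
}}

```text
time_s: 7.18
ee_pos: [0.5492, 0.0744, 0.1991]
ee_rot: [1.325, 1.13, -1.326]
ft_force: [0.2, 0.2, -0.0]
grip_width: 0.653
```

```bash
python3 - <<'E'
from h import *
c=robot.read_camera("wrist");cv2.imwrite("pics/w6.png",c["img"][:,:,::-1])
o=robot.get_obs();print(o["time_s"],o["ee_pos"],o["ft_force"],o["grip_width"])
R=Ro.from_rotvec(o["ee_rot"]).as_matrix();print(R,np.degrees(np.arctan2(R[1,1],R[0,1])))
E
```

```text
7.225 [0.54924585 0.07422933 0.19917126] [ 0.96485271  0.31445816 -0.46030736] 0.6555002830055738
[[-2.94190010e-04  9.87258828e-01 -1.59122344e-01]
 [-2.24746013e-04 -1.59122412e-01 -9.87258835e-01]
 [-9.99999931e-01 -2.54679574e-04  2.68694709e-04]] -9.155961866514135
```

View pics/w6.png

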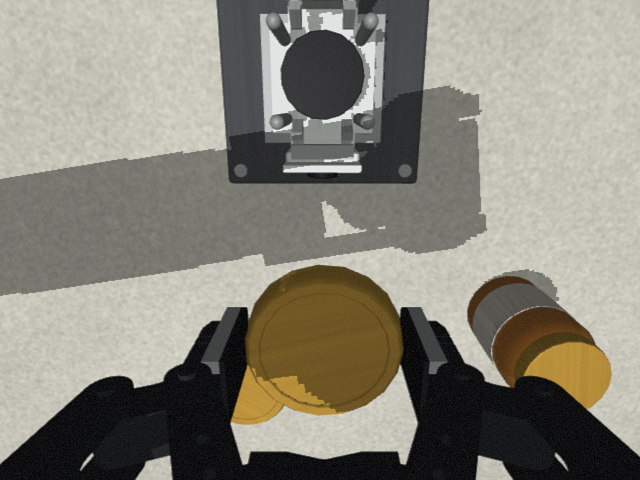

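```bash
python3 - <<'E'
import cv2
a=cv2.imread("pics/w6.png")[0:200,210:440];cv2.imwrite("pics/w6c.png",cv2.resize(a,(690,600),interpolation=cv2.INTER_CUBIC))
E
```

```text
(no output)
```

View pics/w6c.png

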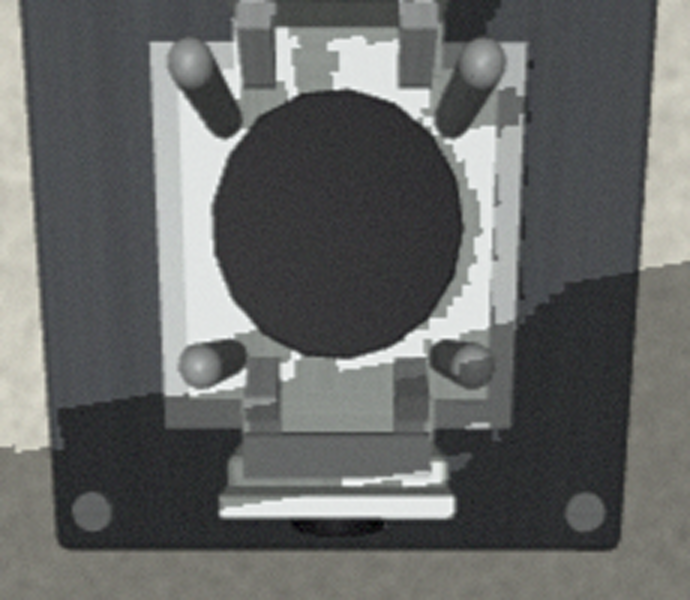

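```bash
cat > fitmag.py <<'E'
from h import *
from scipy.optimize import least_squares
def fit(c,px,off):
    # px order: list of (sx,sy) magazine coords & pixel
    def f(p):
        x,y,z,th=p;ct,st=np.cos(th),np.sin(th);r=[]
        for (a,b),q in zip(off,px):
            r+=list(proj(c,np.array([x+ct*a-st*b,y+st*a+ct*b,z]))-q)
        return np.array(r)
    s=least_squares(f,[.5625,.1647,.12,-.159],x_scale=[.01,.01,.01,.1]);return s.x,s.fun
E
python3 - <<'E'
from fitmag import *
c=robot.read_camera("wrist");o=robot.get_obs();h=.0245
off=[(-h,h),(h,h),(-h,-h),(h,-h)]
px=[np.array([210+u/3,v/3]) for u,v in [(191,63),(483,62),(200,366),(474,366)]]
x,f=fit(c,px,off);print(x,np.degrees(x[3]),f)
S=np.array([at(c,210+u/3,v/3,.012) for u,v in [(91,512),(585,512)]]);print(S, S.mean(0)+0.064*np.array([.159,.987,0]),np.linalg.norm(S[0]-S[1]))
d=S[1]-S[0];print(np.degrees(np.arctan2(d[1],d[0])))
# lid in hand
p=o["ee_pos"]; print(p,top_fit(c,p[:2],z=p[2]+.009))
E
```

```text
[ 0.56416553  0.16909506  0.10626853 -0.16107823] -9.229102973146269 [-0.12636162 -0.20161726 -0.01155853  0.09050366  0.27262512  0.0850874
 -0.12484449  0.03400127]
[[0.4902035  0.11597185 0.012     ]
 [0.61738799 0.09522441 0.012     ]] [0.56397175 0.16876613 0.012     ] 0.12886563085656583
-9.264979296739277
[0.54927798 0.07413462 0.19923984] (array([0.5462901 , 0.07114086]), 20814.5, 20696.759562813677)
```

```bash
python3 - <<'E'
from h import *
import h
c=robot.read_camera("wrist");o=robot.get_obs();p=o["ee_pos"]
c["img"]=cv2.imread("pics/w5.png")[:,:,::-1].copy()
x,a,b=top_fit(c,p[:2],z=p[2]+.009);d=x-p[:2];print(x,a,b,d)
R=Ro.from_rotvec(o["ee_rot"]).as_matrix();print("tool y,z off",R[:2,1]@d,R[:2,2]@d)
im=c["img"].copy()
for zz in (.003,.015):
  for t in np.linspace(0,2*np.pi,40):
    q=proj(c,np.array([x[0]+.029*np.cos(t),x[1]+.029*np.sin(t),p[2]+zz]));cv2.circle(im,tuple(int(round(v)) for v in q),1,(255,0,0),-1)
cv2.imwrite("pics/w5o.png",im[200:480,160:500,::-1])
E
```

```text
[0.54928378 0.07346015] 18519.5 20956.358356943587 [-5.66382450e-05 -6.80590447e-04]
tool y,z off 5.2568641962497845e-05 0.0006809168677563105
```

View pics/w5o.png

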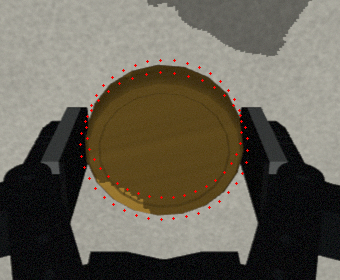

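{"method": "step_arm", "body": {
  "commands": [
    {"spin": 0, "slide": [0, 0, -0.02], "hand": 0.5},
    {"spin": 0, "slide": [0, 0, -0.02], "hand": 0.5},
    {"spin": 0, "slide": [0, 0, 0], "hand": 0.5},
    {"spin": 0, "slide": [0, 0, 0], "hand": 0.5}
  ]
}}

```text
time_s: 7.82
ee_pos: [0.5557, 0.1149, 0.1992]
ee_rot: [1.324, 1.13, -1.325]
ft_force: [-0.2, -0.4, -0.4]
grip_width: 0.655
```

```bash
python3 - <<'E'
from h import *
c=robot.read_camera("wrist");cv2.imwrite("pics/w7.png",c["img"][:,:,::-1])
o=robot.get_obs();print(o["time_s"],o["ee_pos"])
a=c["img"][50:300,210:440,::-1];cv2.imwrite("pics/w7c.png",cv2.resize(a,(552,600),interpolation=cv2.INTER_CUBIC))
E
```

```text
7.875 [0.55567003 0.11464632 0.19919435]
```

View pics/w7c.png

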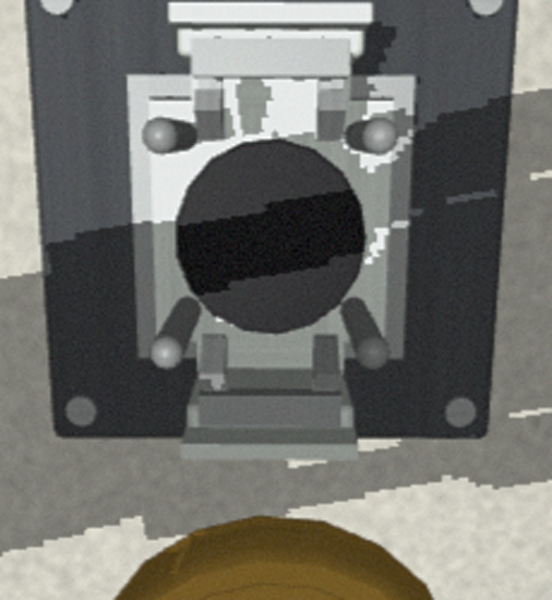

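Rod tops in the crop: (160,135), (379,135), (166,352), (373,352); near screws at (81,411), (460,411).

```bash
python3 - <<'E'
from fitmag import *
c=robot.read_camera("wrist");o=robot.get_obs();h=.0245
off=[(-h,h),(h,h),(-h,-h),(h,-h)]
px=[np.array([210+u/2.4,50+v/2.4]) for u,v in [(160,135),(379,135),(166,352),(373,352)]]
x,f=fit(c,px,off);print(x,np.degrees(x[3]),f)
h=.064
px=[np.array([210+u/2.4,50+v/2.4]) for u,v in [(57,-1),(486,-1),(81,411),(460,411)]]
off=[(-h,h),(h,h),(-h,-h),(h,-h)]
y,f=fit(c,px,off);print(y,np.degrees(y[3]),f)
p=o["ee_pos"];R=Ro.from_rotvec(o["ee_rot"]).as_matrix();d=x[:3]-p
print(p, "tool delta", R.T@d)
E
```

```text
[ 0.56384102  0.16903091  0.10569238 -0.16072549] -9.208892256224122 [-0.26031121  0.0250531   0.21792264  0.07743469  0.18016274 -0.07074674
 -0.13489495 -0.03864163]
[ 0.56401496  0.1684356   0.01212773 -0.16166193] -9.26254650114631 [ 0.16705421 -0.38102931 -0.4176695  -0.07478477  0.33126331  0.16140224
 -0.04808753  0.3542288 ]
[0.55567725 0.11443813 0.1992298 ] tool delta [ 0.09352453 -0.00054955 -0.0552189 ]
```

{"method": "step_arm", "body": {
  "commands": [
    {"spin": 0, "slide": [0, -0.0006, -0.02], "hand": 0.5},
    {"spin": 0, "slide": [0, 0, -0.0359], "hand": 0.5},
    {"spin": 0, "slide": [0, 0, 0], "hand": 0.5},
    {"spin": 0, "slide": [0.03, 0, 0], "hand": 0.5},
    {"spin": 0, "slide": [0.03, 0, 0], "hand": 0.5},
    {"spin": 0, "slide": [0.017, 0, 0], "hand": 0.5},
    {"spin": 0, "slide": [0, 0, 0], "hand": 0.5},
    {"spin": 0, "slide": [0, 0, 0], "hand": 0.5}
  ]
}}

```text
time_s: 8.93
ee_pos: [0.5649, 0.1699, 0.1237]
ee_rot: [1.327, 1.129, -1.323]
ft_force: [0.1, 0.0, 0.9]
grip_width: 0.654
```

```bash
python3 - <<'E'
from h import *
o=robot.get_obs();print(o["time_s"],o["ee_pos"],o["ft_force"])
c=robot.read_camera("wrist");cv2.imwrite("pics/w8.png",c["img"][:,:,::-1])
c=robot.read_camera("top");cv2.imwrite("pics/t8.png",cv2.resize(c["img"][205:295,245:335,::-1],(600,600),interpolation=cv2.INTER_CUBIC))
c=robot.read_camera("side");cv2.imwrite("pics/s8.png",cv2.resize(c["img"][225:325,260:360,::-1],(600,600),interpolation=cv2.INTER_CUBIC))
E
```

```text
8.925 [0.56488803 0.16985596 0.12369699] [0.11087484 0.0058923  0.93357562]
```

View pics/w8.png

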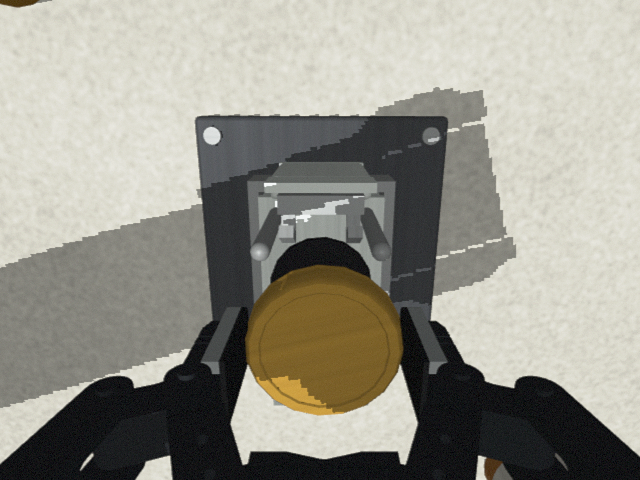

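View pics/s8.png

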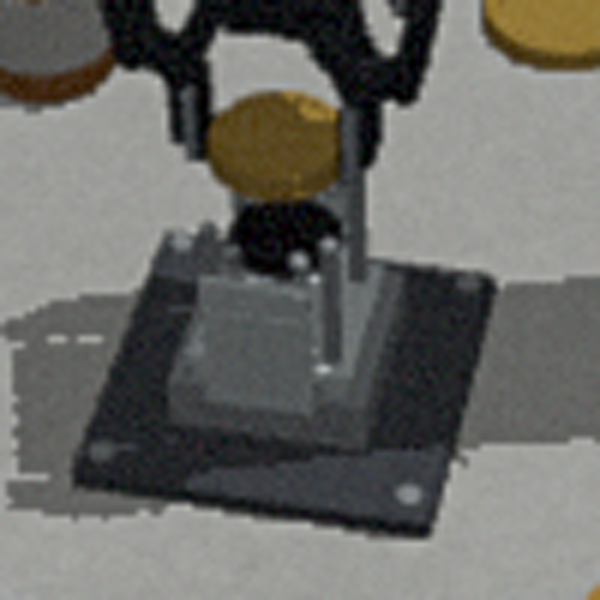

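View pics/t8.png

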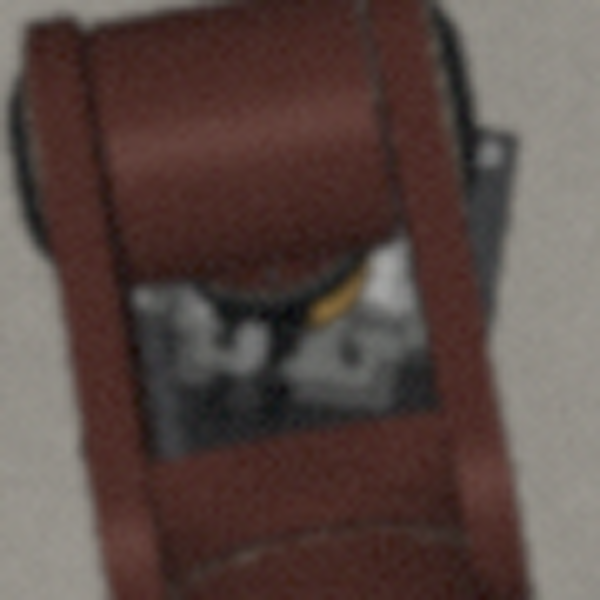

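```bash
python3 - <<'E'
from fitmag import *
c=robot.read_camera("wrist");o=robot.get_obs();p=o["ee_pos"];R=Ro.from_rotvec(o["ee_rot"]).as_matrix()
print(p,np.round(R,4))
yx=np.array([.159,.987,0])
for px,z,hh in [([(260,252),(382,251)],.1057,.0245),([(212,136),(431,136)],.012,.064)]:
    P=np.array([at(c,u,v,z) for u,v in px]);m=P.mean(0)-hh*yx;print(P,m,"delta tool",R.T@(m-p),np.linalg.norm(P[0]-P[1]))
E
```

```text
[0.56477529 0.16991703 0.12369428] [[ 2.200e-03  9.874e-01 -1.580e-01]
 [ 4.000e-04 -1.580e-01 -9.874e-01]
 [-1.000e+00  2.100e-03 -8.000e-04]]
[[0.54331373 0.19748565 0.1057    ]
 [0.59194938 0.1900031  0.1057    ]] [0.56373606 0.16956288 0.1057    ] delta tool [ 0.01799176 -0.00100883  0.00052755] 0.04920787399489624
[[0.51047903 0.24272157 0.012     ]
 [0.63756043 0.22215359 0.012     ]] [0.56384373 0.16926958 0.012     ] delta tool [ 0.11169164 -0.00105733  0.00087096] 0.12873509641193465
```

{"method": "step_arm", "body": {
  "commands": [
    {"spin": 0, "slide": [0.004, -0.001, 0], "hand": 0.5},
    {"spin": 0, "slide": [0.004, 0, 0], "hand": 0.5},
    {"spin": 0, "slide": [0.004, 0, 0], "hand": 0.5},
    {"spin": 0, "slide": [0, 0, 0], "hand": 0.5},
    {"spin": 0, "slide": [0, 0, 0], "hand": 0.5}
  ]
}}

```text
time_s: 9.75
ee_pos: [0.563, 0.1699, 0.1102]
ee_rot: [1.325, 1.13, -1.325]
ft_force: [-0.2, 0.9, -0.5]
grip_width: 0.65
```

{"method": "step_arm", "body": {
  "commands": [
    {"spin": 0, "slide": [0.002, 0, 0], "hand": 0.5},
    {"spin": 0, "slide": [0.002, 0, 0], "hand": 0.5},
    {"spin": 0, "slide": [0, 0, 0], "hand": 0.5}
  ]
}}

```text
time_s: 10.12
ee_pos: [0.5628, 0.1699, 0.106]
ee_rot: [1.325, 1.13, -1.326]
ft_force: [0.2, 0.1, 0.1]
grip_width: 0.65
```

{"method": "step_arm", "body": {
  "commands": [
    {"spin": 0, "slide": [0.002, 0, 0], "hand": 0.5},
    {"spin": 0, "slide": [0.001, 0, 0], "hand": 0.5},
    {"spin": 0, "slide": [0, 0, 0], "hand": 0.5}
  ]
}}

```text
time_s: 10.5
ee_pos: [0.563, 0.17, 0.1032]
ee_rot: [1.325, 1.13, -1.325]
ft_force: [0.5, 0.3, 0.3]
grip_width: 0.655
```

```bash
python3 - <<'E'
from h import *
o=robot.get_obs();print(o["time_s"],o["ee_pos"],o["ft_force"],o["moment"],o["ee_rot"])
c=robot.read_camera("wrist");cv2.imwrite("pics/w9.png",c["img"][:,:,::-1])
E
```

```text
10.5 [0.56300145 0.16996937 0.10320896] [0.50223866 0.29555254 0.29442337] [ 0.0603144  -0.05810994 -0.00362373] [ 1.32521797  1.12995426 -1.32506135]
```

View pics/w9.png

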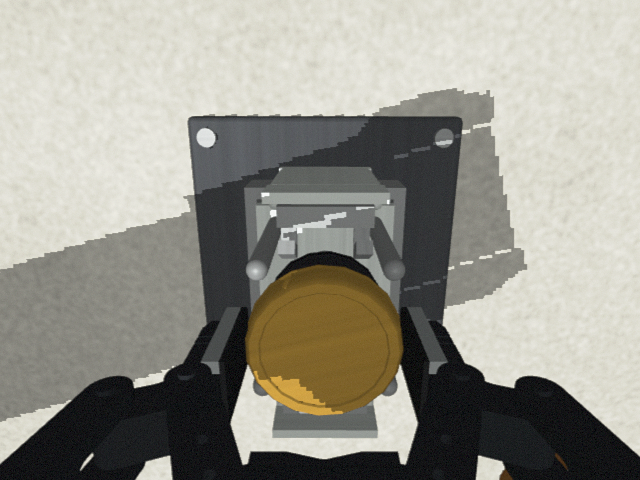

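```bash
python3 - <<'E'
from fitmag import *
c=robot.read_camera("wrist");o=robot.get_obs();p=o["ee_pos"];R=Ro.from_rotvec(o["ee_rot"]).as_matrix()
im=cv2.imread("pics/w9.png")[240:440,220:430];cv2.imwrite("pics/w9c.png",cv2.resize(im,(630,600),interpolation=cv2.INTER_CUBIC))
yx=np.array([.159,.987,0])
for px,z,hh in [([(257,270),(395,269.5)],.1057,.0245),([(206,137.5),(444.5,138)],.012,.064)]:
    P=np.array([at(c,u,v,z) for u,v in px]);m=P.mean(0)-hh*yx;print(P,m,"delta tool",R.T@(m-p),np.linalg.norm(P[0]-P[1]))
E
```

```text
[[0.54343957 0.19753698 0.1057    ]
 [0.59206674 0.18985002 0.1057    ]] [0.56385766 0.169512   0.1057    ] delta tool [-0.00239395  0.000883    0.00029453] 0.049231000657792866
[[0.51049729 0.2429307  0.012     ]
 [0.63784338 0.22206807 0.012     ]] [0.56399434 0.16933139 0.012     ] delta tool [0.09130605 0.00103941 0.00045847] 0.1290437016530784
```

View pics/w9c.png

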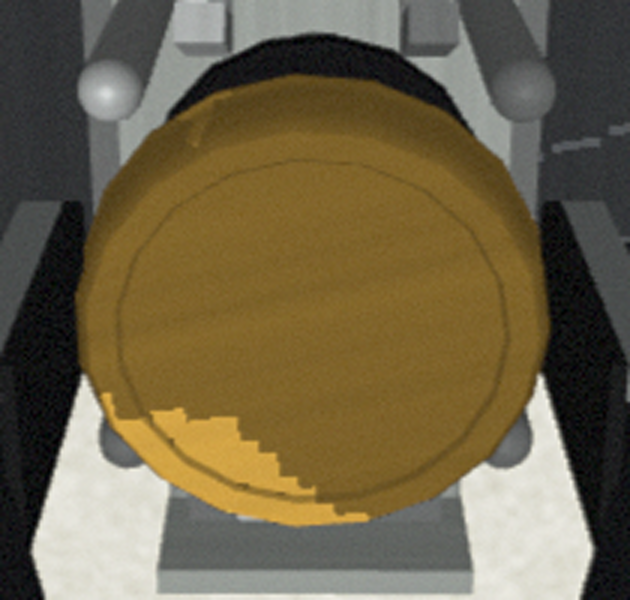

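{"method": "step_arm", "body": {
  "commands": [
    {"spin": 0, "slide": [0, 0.0009, -0.0003], "hand": 0.5},
    {"spin": 0, "slide": [0.001, 0, 0], "hand": 0.5},
    {"spin": 0, "slide": [0.001, 0, 0], "hand": 0.5},
    {"spin": 0, "slide": [0, 0, 0], "hand": 0.5}
  ],
  "force": 60
}}

```text
time_s: 11.1
ee_pos: [0.5638, 0.1701, 0.1011]
ee_rot: [1.325, 1.13, -1.325]
ft_force: [0.1, -0.6, -1.1]
grip_width: 0.65
```

{"method": "step_arm", "body": {
  "commands": [
    {"spin": 0, "slide": [0.001, 0, 0], "hand": 0.5},
    {"spin": 0, "slide": [0.001, 0, 0], "hand": 0.5},
    {"spin": 0, "slide": [0, 0, 0], "hand": 0.5}
  ]
}}

```text
time_s: 11.48
ee_pos: [0.5639, 0.1701, 0.0992]
ee_rot: [1.325, 1.13, -1.325]
ft_force: [0.1, -0.1, 0.3]
grip_width: 0.648
```

{"method": "step_arm", "body": {
  "commands": [
    {"spin": 0, "slide": [0.001, 0, 0], "hand": 0.5},
    {"spin": 0, "slide": [0.001, 0, 0], "hand": 0.5},
    {"spin": 0, "slide": [0, 0, 0], "hand": 0.5}
  ]
}}

```text
time_s: 11.85
ee_pos: [0.5641, 0.1703, 0.0975]
ee_rot: [1.326, 1.13, -1.325]
ft_force: [-0.3, -0.1, 0.5]
grip_width: 0.651
```

{"method": "step_arm", "body": {
  "commands": [
    {"spin": 0, "slide": [0.001, 0, 0], "hand": 0.5},
    {"spin": 0, "slide": [0.001, 0, 0], "hand": 0.5}
  ]
}}

```text
time_s: 12.1
ee_pos: [0.5642, 0.1705, 0.0958]
ee_rot: [1.326, 1.13, -1.324]
ft_force: [-0.2, 1.5, 3.3]
grip_width: 0.652
```

{"method": "step_arm", "body": {
  "commands": [
    {"spin": 0, "slide": [0.001, 0, 0], "hand": 0.5},
    {"spin": 0, "slide": [0.001, 0, 0], "hand": 0.5}
  ]
}}

```text
time_s: 12.35
ee_pos: [0.5642, 0.1703, 0.0936]
ee_rot: [1.326, 1.13, -1.324]
ft_force: [-0.8, 2.8, 3.8]
grip_width: 0.649
```

{"method": "step_arm", "body": {
  "commands": [
    {"spin": 0, "slide": [0.001, 0, 0], "hand": 0.5},
    {"spin": 0, "slide": [0.001, 0, 0], "hand": 0.5}
  ]
}}

```text
time_s: 12.6
ee_pos: [0.5641, 0.1702, 0.0915]
ee_rot: [1.326, 1.13, -1.325]
ft_force: [-0.5, 2.8, 5.1]
grip_width: 0.649
```

```bash
python3 - <<'E'
from h import *
o=robot.get_obs();print(o["time_s"],o["ee_pos"],o["ft_force"],o["moment"],o["ee_rot"])
c=robot.read_camera("wrist");cv2.imwrite("pics/w10.png",c["img"][:,:,::-1])
E
```

```text
12.6 [0.56408808 0.17019923 0.0915191 ] [-0.54579467  2.83831695  5.06607113] [ 0.33448268  0.04770422 -0.03864002] [ 1.32553075  1.12984003 -1.32473293]
```

View pics/w10.png

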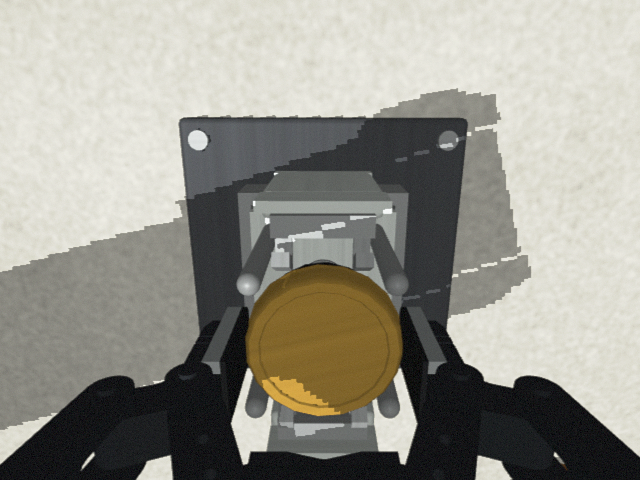

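{"method": "step_arm", "body": {
  "commands": [
    {"spin": 0, "slide": [0, 0, -0.0006], "hand": 0.5},
    {"spin": 0, "slide": [0, 0, 0], "hand": 0.5}
  ]
}}

```text
time_s: 12.9
ee_pos: [0.5641, 0.1705, 0.0913]
ee_rot: [1.325, 1.13, -1.325]
ft_force: [0.9, 2.0, 3.0]
grip_width: 0.649
```

{"method": "step_arm", "body": {
  "commands": [
    {"spin": 0, "slide": [0.001, 0, 0], "hand": 0.5},
    {"spin": 0, "slide": [0.001, 0, 0], "hand": 0.5}
  ]
}}

```text
time_s: 13.15
ee_pos: [0.5642, 0.1706, 0.09]
ee_rot: [1.325, 1.13, -1.325]
ft_force: [-2.1, 1.3, 6.7]
grip_width: 0.644
```

{"method": "step_arm", "body": {
  "commands": [
    {"spin": 0, "slide": [0.001, 0, 0], "hand": 0.5},
    {"spin": 0, "slide": [0.001, 0, 0], "hand": 0.5}
  ]
}}

```text
time_s: 13.4
ee_pos: [0.5643, 0.1707, 0.0885]
ee_rot: [1.325, 1.13, -1.325]
ft_force: [-3.8, 1.3, 10.1]
grip_width: 0.646
```

{"method": "step_arm", "body": {
  "commands": [
    {"spin": 0, "slide": [0.001, 0, 0], "hand": 0.5},
    {"spin": 0, "slide": [0.001, 0, 0], "hand": 0.5}
  ]
}}

```text
time_s: 13.65
ee_pos: [0.5641, 0.1705, 0.0855]
ee_rot: [1.325, 1.129, -1.325]
ft_force: [0.4, 1.2, 0.6]
grip_width: 0.651
```

Contact came at TCP z ≈ 0.0968 and the ramp ended about 11 mm further down (11 mm expected), where the force fell. Continuing.

{"method": "step_arm", "body": {
  "commands": [
    {"spin": 0, "slide": [0.001, 0, 0], "hand": 0.5},
    {"spin": 0, "slide": [0.001, 0, 0], "hand": 0.5},
    {"spin": 0, "slide": [0.001, 0, 0], "hand": 0.5}
  ]
}}

```text
time_s: 14.02
ee_pos: [0.5639, 0.1705, 0.0823]
ee_rot: [1.325, 1.13, -1.326]
ft_force: [-0.9, 0.1, 5.0]
grip_width: 0.644
```

{"method": "step_arm", "body": {
  "commands": [
    {"spin": 0, "slide": [0.001, 0, 0], "hand": 0.5},
    {"spin": 0, "slide": [0.001, 0, 0], "hand": 0.5},
    {"spin": 0, "slide": [0.001, 0, 0], "hand": 0.5}
  ]
}}

```text
time_s: 14.4
ee_pos: [0.5639, 0.1705, 0.0794]
ee_rot: [1.325, 1.13, -1.326]
ft_force: [-0.5, -0.2, 5.5]
grip_width: 0.651
```

```bash
python3 - <<'E'
from h import *
o=robot.get_obs();print(o["time_s"],o["ee_pos"],o["ft_force"],o["moment"],o["ee_rot"])
c=robot.read_camera("wrist");cv2.imwrite("pics/w11.png",c["img"][100:460,160:500,::-1])
c=robot.read_camera("side");cv2.imwrite("pics/s11.png",cv2.resize(c["img"][225:325,260:360,::-1],(600,600),interpolation=cv2.INTER_CUBIC))
E
```

```text
14.4 [0.5639363  0.17053876 0.07940281] [-0.50023541 -0.16303707  5.53582756] [0.01570012 0.25461886 0.00328509] [ 1.32466919  1.12995227 -1.32559343]
```

View pics/w11.png

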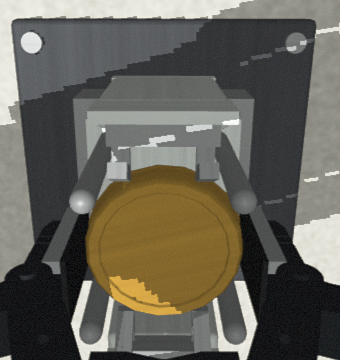

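View pics/s11.png

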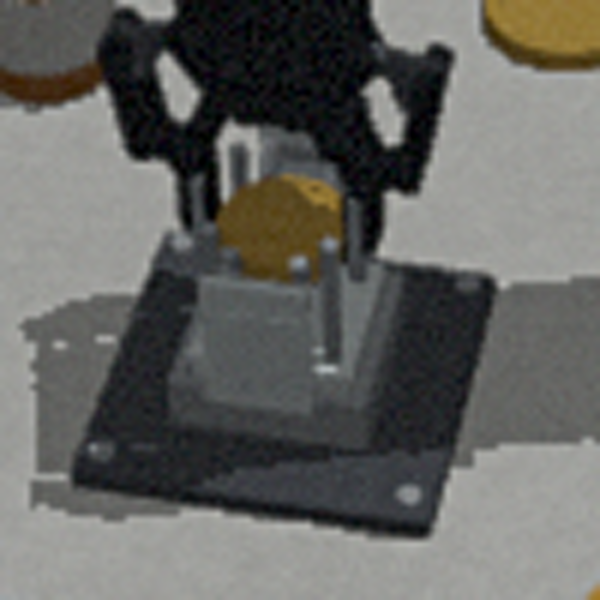

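{"method": "step_arm", "body": {
  "commands": [
    {"spin": 0, "slide": [0.001, 0, 0], "hand": 0.5},
    {"spin": 0, "slide": [0.001, 0, 0], "hand": 0.5},
    {"spin": 0, "slide": [0.001, 0, 0], "hand": 0.5}
  ]
}}

```text
time_s: 14.88
ee_pos: [0.564, 0.1706, 0.0764]
ee_rot: [1.325, 1.13, -1.325]
ft_force: [-1.8, 0.6, 5.1]
grip_width: 0.649
```

{"method": "step_arm", "body": {
  "commands": [
    {"spin": 0, "slide": [0.001, 0, 0], "hand": 0.5},
    {"spin": 0, "slide": [0.001, 0, 0], "hand": 0.5}
  ]
}}

```text
time_s: 15.12
ee_pos: [0.564, 0.1705, 0.074]
ee_rot: [1.325, 1.13, -1.325]
ft_force: [0.2, 0.2, 2.9]
grip_width: 0.648
```

{"method": "step_arm", "body": {
  "commands": [
    {"spin": 0, "slide": [0.001, 0, 0], "hand": 0.5},
    {"spin": 0, "slide": [0.001, 0, 0], "hand": 0.5}
  ]
}}

```text
time_s: 15.38
ee_pos: [0.5639, 0.1705, 0.0721]
ee_rot: [1.325, 1.13, -1.325]
ft_force: [0.2, -0.6, 3.2]
grip_width: 0.647
```

{"method": "step_arm", "body": {
  "commands": [
    {"spin": 0, "slide": [0.001, 0, 0], "hand": 0.5}
  ]
}}

```text
time_s: 15.5
ee_pos: [0.5639, 0.1705, 0.0711]
ee_rot: [1.325, 1.13, -1.325]
ft_force: [-0.0, 0.1, 3.0]
grip_width: 0.646
```

{"method": "step_arm", "body": {
  "commands": [
    {"spin": 0, "slide": [0.001, 0, 0], "hand": 0.5}
  ]
}}

```text
time_s: 15.62
ee_pos: [0.564, 0.1706, 0.0702]
ee_rot: [1.325, 1.13, -1.325]
ft_force: [0.6, -0.3, 2.2]
grip_width: 0.65
```

{"method": "step_arm", "body": {
  "commands": [
    {"spin": 0, "slide": [0.001, 0, 0], "hand": 0.5}
  ]
}}

```text
time_s: 15.75
ee_pos: [0.564, 0.1706, 0.0692]
ee_rot: [1.325, 1.13, -1.325]
ft_force: [-0.6, 0.0, 3.5]
grip_width: 0.652
```

```bash
python3 - <<'E'
from h import *
c=robot.read_camera("wrist");cv2.imwrite("pics/w12.png",cv2.resize(c["img"][200:440,200:460,::-1],(650,600),interpolation=cv2.INTER_CUBIC))
E
```

```text
(no output)
```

View pics/w12.png

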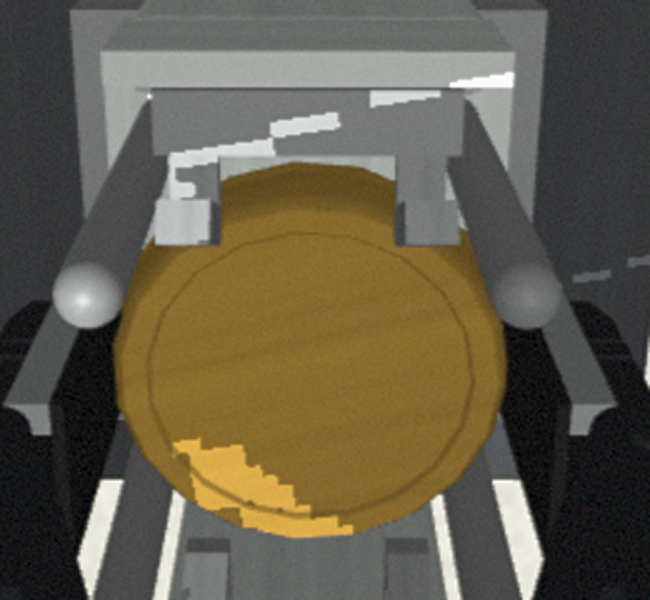

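```bash
python3 - <<'E'
from h import *
c=robot.read_camera("wrist")
C=np.array([.5639,.1692]);ex=np.array([.987,-.159]);ey=np.array([.159,.987])
for z in (.087,.090):
  for s in (1,-1):
    for y,dz in ((23.5,0),(23.5,.003),(27,.003)):
      q=proj(c,np.r_[C+14e-3*ex*1+s*y*1e-3*ey,z+dz]);print(z,s,y,dz,(q-[200,200])*2.5)
q=proj(c,np.r_[C-.029*ey,.084]);print((q-[200,200])*2.5)
E
```

```text
0.087 1 23.5 0 [418.52093483 233.6591126 ]
0.087 1 23.5 0.003 [420.89725331 243.75461406]
0.087 1 27 0.003 [421.80000334 218.36933695]
0.087 -1 23.5 0 [408.11701619 533.64481137]
0.087 -1 23.5 0.003 [410.05697957 548.58246521]
0.087 -1 27 0.003 [409.33449743 568.89861992]
0.09 1 23.5 0 [420.89725331 243.75461406]
0.09 1 23.5 0.003 [423.3783907  254.29542602]
0.09 1 27 0.003 [424.32201239 228.43393076]
0.09 -1 23.5 0 [410.05697957 548.58246521]
0.09 -1 23.5 0.003 [412.07392256 564.11285947]
0.09 -1 27 0.003 [411.32224373 584.71384669]
[310.25244476 550.29132262]
```

Both lips have snapped in: the noses are at v≈245 and 540 in the crop, against 234–244 and 534–549 predicted for closed lips. Releasing.

{"method": "step_arm", "body": {
  "commands": [
    {"spin": 0, "slide": [0, 0, 0], "hand": 0.2},
    {"spin": 0, "slide": [0, 0, 0], "hand": 0.0},
    {"spin": 0, "slide": [0, 0, 0], "hand": 0.0},
    {"spin": 0, "slide": [-0.02, 0, 0], "hand": 0.0},
    {"spin": 0, "slide": [-0.04, 0, 0], "hand": 0.0},
    {"spin": 0, "slide": [-0.05, 0, 0], "hand": 0.0},
    {"spin": 0, "slide": [-0.02, 0, 0.03], "hand": 0.0},
    {"spin": 0, "slide": [0, 0, 0.03], "hand": 0.0},
    {"spin": 0, "slide": [0, 0, 0], "hand": 0.0},
    {"spin": 0, "slide": [0, 0, 0], "hand": 0.0}
  ]
}}

```text
time_s: 17.1
ee_pos: [0.5546, 0.1118, 0.2]
ee_rot: [1.326, 1.13, -1.324]
ft_force: [0.5, 0.0, 0.0]
grip_width: 0.994
```

```bash
python3 - <<'E'
from h import *
o=robot.get_obs();print(o["time_s"],o["ee_pos"],o["ft_force"],o["grip_width"])
c=robot.read_camera("wrist");cv2.imwrite("pics/w13.png",c["img"][:,:,::-1])
c=robot.read_camera("side");cv2.imwrite("pics/s13.png",cv2.resize(c["img"][225:325,260:360,::-1],(600,600),interpolation=cv2.INTER_CUBIC))
E
```

```text
17.1 [0.55464336 0.11180119 0.19997905] [0.52651304 0.01380578 0.012314  ] 0.9942583474226437
```

View pics/w13.png

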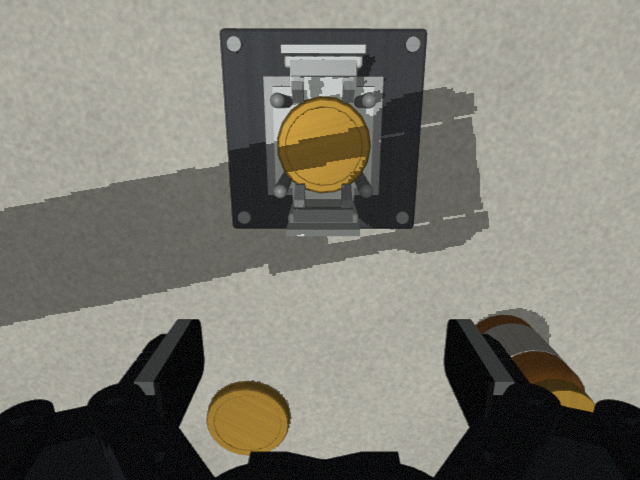

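View pics/s13.png

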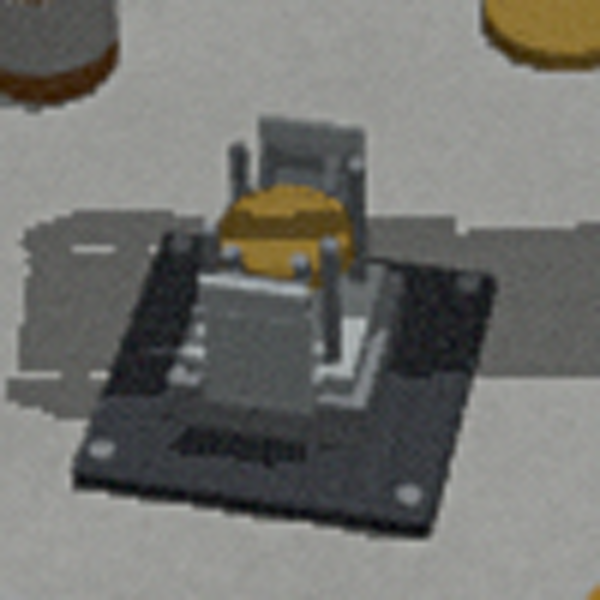

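```bash
python3 - <<'E'
from h import *
im=cv2.imread("pics/w13.png")[60:240,245:405];cv2.imwrite("pics/w13c.png",cv2.resize(im,(533,600),interpolation=cv2.INTER_CUBIC))
c=robot.read_camera("wrist")
C=np.array([.5639,.1690]);ex=np.array([.987,-.159]);ey=np.array([.159,.987])
for s in (1,-1):
  q=proj(c,np.r_[C+14e-3*ex+s*.0235*ey,.088]);print("nose",(q-[245,60])*3.333)
for z in (.087,.095,.1):
  print(z,[((proj(c,np.r_[C+s*.029*v,z])-[245,60])*3.333).round(0) for s in (1,-1) for v in (ex,ey)])
E
```

```text
nose [344.9694164  146.00928776]
nose [340.16271968 417.21757835]
0.087 [array([426., 285.]), array([264., 112.]), array([101., 285.]), array([263., 446.])]
0.095 [array([432., 289.]), array([264., 111.]), array([ 95., 289.]), array([263., 455.])]
0.1 [array([435., 292.]), array([264., 110.]), array([ 92., 292.]), array([263., 461.])]
```

View pics/w13c.png

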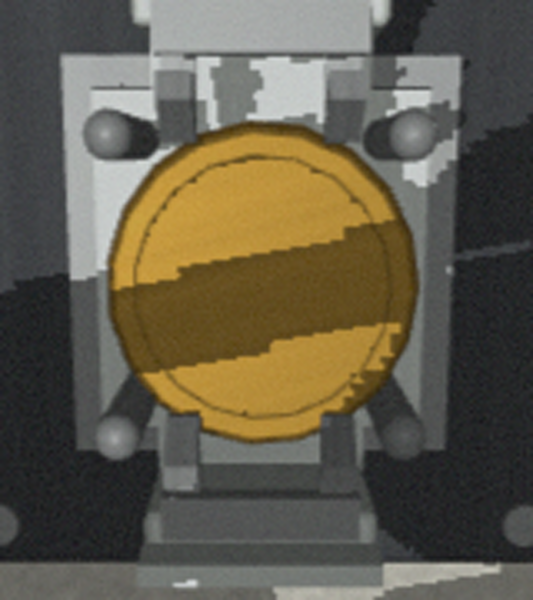

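{"method": "step_arm", "body": {
  "commands": [
    {"spin": 0, "slide": [0.03, 0, 0], "hand": 0},
    {"spin": 0, "slide": [0.025, 0, 0.0], "hand": 0},
    {"spin": 0, "slide": [0, 0, 0.0], "hand": 0},
    {"spin": 0, "slide": [0, 0, 0], "hand": 0}
  ]
}}

```text
time_s: 17.75
ee_pos: [0.5551, 0.1118, 0.1452]
ee_rot: [1.325, 1.13, -1.324]
ft_force: [-0.2, -0.1, -0.5]
grip_width: 0.999
```

```bash
python3 - <<'E'
from h import *
o=robot.get_obs();print(o["time_s"],o["ee_pos"])
c=robot.read_camera("wrist");cv2.imwrite("pics/w14c.png",cv2.resize(c["img"][20:240,225:425,::-1],(545,600),interpolation=cv2.INTER_CUBIC))
cv2.imwrite("pics/w14.png",c["img"][:,:,::-1])
E
```

```text
17.75 [0.55508264 0.11184061 0.14523421]
```

View pics/w14c.png

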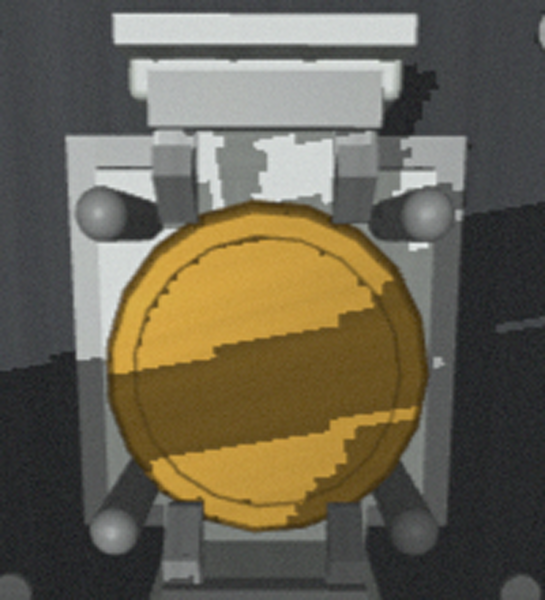

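```bash
python3 - <<'E'
from h import *
im=cv2.imread("pics/w14.png")[60:130,265:385];cv2.imwrite("pics/w14d.png",cv2.resize(im,(792,462),interpolation=cv2.INTER_CUBIC))
im=cv2.imread("pics/w14.png")[190:250,265:385];cv2.imwrite("pics/w14e.png",cv2.resize(im,(792,396),interpolation=cv2.INTER_CUBIC))
c=robot.read_camera("wrist");C=np.array([.5639,.1690]);ex=np.array([.987,-.159]);ey=np.array([.159,.987])
for s in (1,-1):
 for x in (-17,-11,11,17):
  print(s,x,[((proj(c,np.r_[C+x*1e-3*ex+s*y*ey,z])-[265,60 if s>0 else 190])*6.6).round(0).tolist() for y,z in((.0235,.088),(.0235,.091),(.03,.104))])
E
```

```text
1 -17 [[123.0, 280.0], [119.0, 280.0], [98.0, 168.0]]
1 -11 [[211.0, 280.0], [208.0, 280.0], [194.0, 168.0]]
1 11 [[532.0, 280.0], [534.0, 280.0], [547.0, 168.0]]
1 17 [[619.0, 280.0], [623.0, 280.0], [643.0, 168.0]]
-1 -17 [[142.0, 94.0], [139.0, 103.0], [126.0, 238.0]]
-1 -11 [[223.0, 94.0], [221.0, 103.0], [213.0, 238.0]]
-1 11 [[522.0, 94.0], [524.0, 103.0], [532.0, 237.0]]
-1 17 [[603.0, 93.0], [606.0, 103.0], [619.0, 237.0]]
```

View pics/w14d.png

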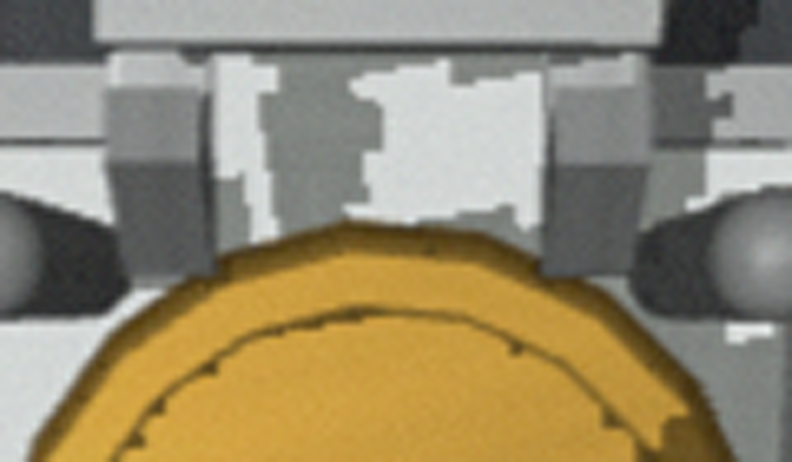

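View pics/w14e.png

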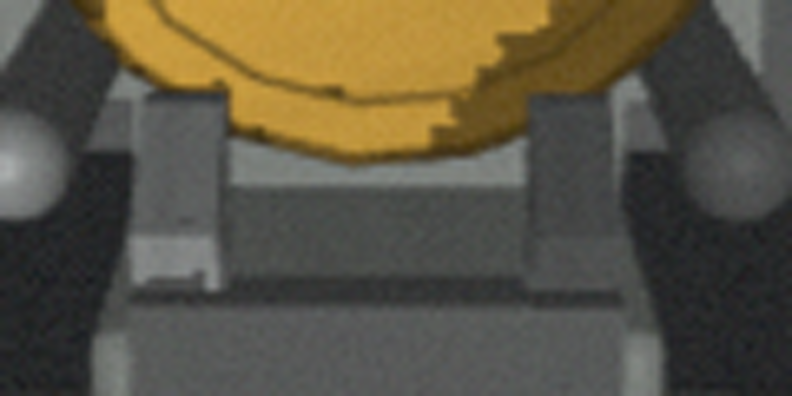

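Near noses sit at v≈94 (predicted 94) and far ones at v≈277 (predicted 280), both over the lid's top, so lid 1 is retained. Now lid a.

{"method": "step_arm", "body": {
  "commands": [
    {"spin": 0, "slide": [-0.025, 0.006, 0.02], "hand": 0},
    {"spin": 0, "slide": [0, 0.0147, 0.0405], "hand": 0},
    {"spin": 0, "slide": [0, 0.0147, 0.0405], "hand": 0},
    {"spin": 0, "slide": [0, 0.0147, 0.0405], "hand": 0},
    {"spin": 0, "slide": [0, 0.0147, 0.0405], "hand": 0},
    {"spin": 0, "slide": [0, 0.0147, 0.0405], "hand": 0},
    {"spin": 0, "slide": [0, 0.0147, 0.0405], "hand": 0},
    {"spin": 0, "slide": [0, 0.0147, 0.0405], "hand": 0},
    {"spin": 0, "slide": [0, 0.0147, 0.0405], "hand": 0},
    {"spin": 0, "slide": [0, 0, 0], "hand": 0},
    {"spin": 0, "slide": [0, 0, 0], "hand": 0}
  ]
}}

```text
time_s: 19.23
ee_pos: [0.6225, -0.2476, 0.1701]
ee_rot: [1.326, 1.129, -1.325]
ft_force: [0.5, 0.2, 0.5]
grip_width: 1.003
```

```bash
python3 - <<'E'
from h import *
o=robot.get_obs();c=robot.read_camera("wrist");cv2.imwrite("pics/w15.png",c["img"][:,:,::-1])
p=o["ee_pos"];R=Ro.from_rotvec(o["ee_rot"]).as_matrix();print(o["time_s"],p,o["qpos"])
x,a,b=top_fit(c,np.array([.6223,-.2475]));print(x,a,b,"tool d",R.T@np.r_[x-p[:2],0])
E
```

```text
19.225 [ 0.62249461 -0.24759076  0.17007351] [-4.89717163e-01  1.97763769e-01  1.55847837e+00  4.23460495e-04
  1.38457729e+00 -3.30985686e-01]
[ 0.62396477 -0.24561841] 4358.5 4858.75422539399 tool d [ 1.29787567e-06  1.13974007e-03 -2.18002704e-03]
```

View pics/w15.png

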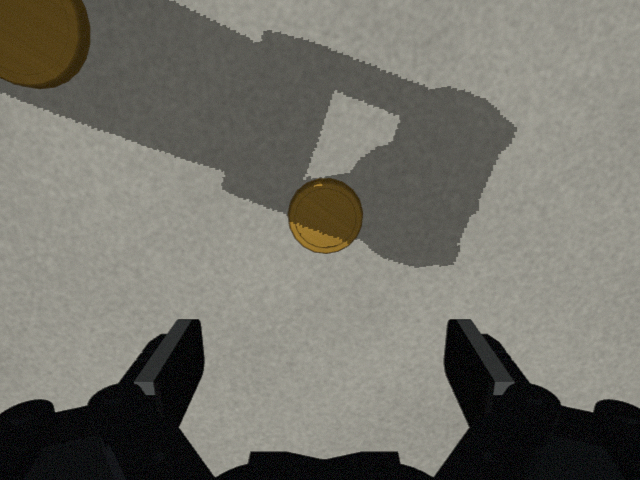

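{"method": "step_arm", "body": {
  "commands": [
    {"spin": 0, "slide": [0.03, 0.0011, -0.0018], "hand": 0},
    {"spin": 0, "slide": [0.04, 0, 0], "hand": 0},
    {"spin": 0, "slide": [0.04, 0, 0], "hand": 0},
    {"spin": 0, "slide": [0.03, 0, 0], "hand": 0},
    {"spin": 0, "slide": [0.02, 0, 0], "hand": 0},
    {"spin": 0, "slide": [0.007, 0, 0], "hand": 0},
    {"spin": 0, "slide": [0, 0, 0], "hand": 0},
    {"spin": 0, "slide": [0, 0, 0], "hand": 0}
  ],
  "force": 50
}}

```text
time_s: 20.27
ee_pos: [0.6248, -0.2467, 0.0041]
ee_rot: [1.325, 1.127, -1.324]
ft_force: [-0.6, -0.4, 1.3]
grip_width: 1.002
```

```bash
python3 - <<'E'
from h import *
o=robot.get_obs();c=robot.read_camera("wrist");cv2.imwrite("pics/w16.png",c["img"][:,:,::-1])
p=o["ee_pos"];R=Ro.from_rotvec(o["ee_rot"]).as_matrix();print(o["time_s"],p,o["ft_force"])
x,a,b=top_fit(c,np.array([.6235,-.246]));print(x,a,b,"tool d",R.T@np.r_[x-p[:2],0])
E
```

```text
20.275 [ 0.62475333 -0.24667695  0.00405434] [-0.56261268 -0.42833519  1.33065764]
[ 0.62400355 -0.24552087] 17064.0 19367.29523218493 tool d [-3.34443176e-06 -9.22946238e-04 -1.02316344e-03]
```

{"method": "step_arm", "body": {
  "commands": [
    {"spin": 0, "slide": [0.0065, -0.0009, -0.001], "hand": 0},
    {"spin": 0, "slide": [0, 0, 0], "hand": 0},
    {"spin": 0, "slide": [0, 0, 0], "hand": 0.25},
    {"spin": 0, "slide": [0, 0, 0], "hand": 0.5},
    {"spin": 0, "slide": [0, 0, 0], "hand": 0.5},
    {"spin": 0, "slide": [0, 0, 0], "hand": 0.5},
    {"spin": 0, "slide": [0, 0, 0], "hand": 0.5}
  ],
  "force": 50
}}

```text
time_s: 21.2
ee_pos: [0.6234, -0.2453, -0.0036]
ee_rot: [1.325, 1.129, -1.325]
ft_force: [0.6, -0.8, 4.2]
grip_width: 0.655
```

```bash
python3 - <<'E'
from h import *
o=robot.get_obs();print(o["time_s"],o["ee_pos"],o["ft_force"])
E
```

```text
21.2 [ 0.62337575 -0.24533251 -0.00355558] [ 0.60097578 -0.80350792  4.19927614]
```

{"method": "step_arm", "body": {
  "commands": [
    {"spin": 0, "slide": [-0.01, 0, 0], "hand": 0.5},
    {"spin": 0, "slide": [-0.03, 0, 0], "hand": 0.5},
    {"spin": 0, "slide": [-0.05, 0, 0], "hand": 0.5},
    {"spin": 0, "slide": [-0.05, 0, 0], "hand": 0.5},
    {"spin": 0, "slide": [-0.04, 0, 0], "hand": 0.5},
    {"spin": 0, "slide": [-0.023, 0, 0], "hand": 0.5},
    {"spin": 0, "slide": [0, 0, 0], "hand": 0.5},
    {"spin": 0, "slide": [0, 0, 0], "hand": 0.5}
  ]
}}

```text
time_s: 22.2
ee_pos: [0.6218, -0.2445, 0.1961]
ee_rot: [1.325, 1.134, -1.327]
ft_force: [-0.0, -0.3, -0.4]
grip_width: 0.652
```

```bash
python3 - <<'E'
from h import *
o=robot.get_obs();c=robot.read_camera("wrist");cv2.imwrite("pics/w17.png",c["img"][:,:,::-1])
p=o["ee_pos"];R=Ro.from_rotvec(o["ee_rot"]).as_matrix();print(o["time_s"],p,o["grip_width"])
x,a,b=top_fit(c,p[:2],z=p[2]+.009);print(x,a,b,"tool d",R.T@np.r_[x-p[:2],0])
d=np.array([.5639,.1692])-p[:2];print("to mag",R[:2,1]@d,R[:2,2]@d)
E
```

```text
22.2 [ 0.62177605 -0.2444609   0.19611195] 0.6523354134098066
[ 0.62165644 -0.24466882] 18603.0 21133.229685214814 tool d [ 2.94820577e-08 -8.52541808e-05  2.24215825e-04]
to mag -0.12252450127704773 -0.3993141024556176
```

View pics/w17.png

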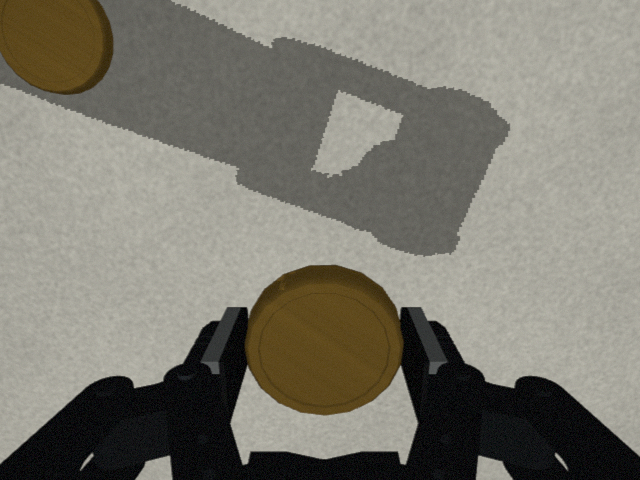

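{"method": "step_arm", "body": {
  "commands": [
    {"spin": 0, "slide": [0, -0.0061, -0.02], "hand": 0.5},
    {"spin": 0, "slide": [0, -0.01225, -0.04], "hand": 0.5},
    {"spin": 0, "slide": [0, -0.01225, -0.04], "hand": 0.5},
    {"spin": 0, "slide": [0, -0.01225, -0.04], "hand": 0.5},
    {"spin": 0, "slide": [0, -0.01225, -0.04], "hand": 0.5},
    {"spin": 0, "slide": [0, -0.01225, -0.04], "hand": 0.5},
    {"spin": 0, "slide": [0, -0.01225, -0.04], "hand": 0.5},
    {"spin": 0, "slide": [0, -0.01225, -0.04], "hand": 0.5},
    {"spin": 0, "slide": [0, -0.01225, -0.04], "hand": 0.5},
    {"spin": 0, "slide": [0, -0.01225, -0.04], "hand": 0.5},
    {"spin": 0, "slide": [0, -0.0061, -0.02], "hand": 0.5},
    {"spin": 0, "slide": [0.02, 0, 0], "hand": 0.5},
    {"spin": 0, "slide": [0.03, 0, 0], "hand": 0.5},
    {"spin": 0, "slide": [0.02, 0, 0], "hand": 0.5},
    {"spin": 0, "slide": [0.01, 0, 0], "hand": 0.5},
    {"spin": 0, "slide": [0, 0, 0], "hand": 0.5},
    {"spin": 0, "slide": [0, 0, 0], "hand": 0.5},
    {"spin": 0, "slide": [0, 0, 0], "hand": 0.5}
  ]
}}

```text
time_s: 24.5
ee_pos: [0.566, 0.1694, 0.1202]
ee_rot: [1.327, 1.129, -1.323]
ft_force: [-0.4, -0.5, 0.2]
grip_width: 0.653
```

```bash
python3 - <<'E'
from h import *
o=robot.get_obs();c=robot.read_camera("wrist");cv2.imwrite("pics/w18.png",c["img"][:,:,::-1])
p=o["ee_pos"];R=Ro.from_rotvec(o["ee_rot"]).as_matrix();print(o["time_s"],p,o["grip_width"],np.round(R,4))
d=np.array([.5640,.1700])-p[:2];print("to target",R[:2,1]@d,R[:2,2]@d)
E
```

```text
24.5 [0.56601825 0.16938698 0.12015396] 0.6530723109364226 [[ 2.300e-03  9.874e-01 -1.580e-01]
 [ 3.000e-04 -1.580e-01 -9.874e-01]
 [-1.000e+00  2.200e-03 -7.000e-04]]
to target -0.0020897564287197796 -0.00028636660986193437
```

View pics/w18.png

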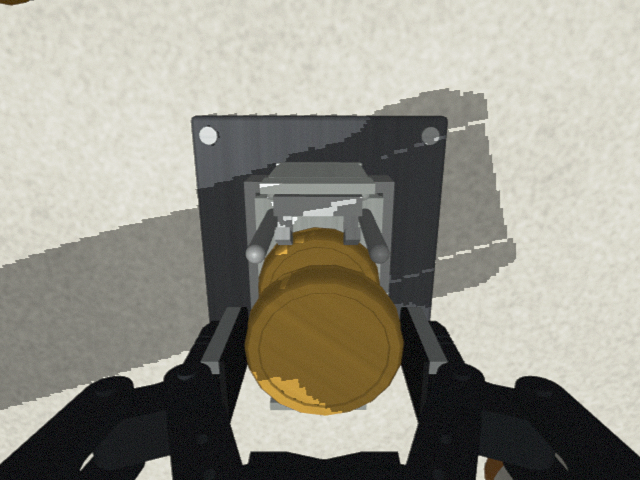

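{"method": "step_arm", "body": {
  "commands": [
    {"spin": 0, "slide": [0.004, -0.0012, -0.0003], "hand": 0.5},
    {"spin": 0, "slide": [0.004, 0, 0], "hand": 0.5},
    {"spin": 0, "slide": [0.003, 0, 0], "hand": 0.5},
    {"spin": 0, "slide": [0, 0, 0], "hand": 0.5},
    {"spin": 0, "slide": [0, 0, 0], "hand": 0.5}
  ],
  "force": 60
}}

```text
time_s: 25.18
ee_pos: [0.5641, 0.1698, 0.1078]
ee_rot: [1.325, 1.13, -1.325]
ft_force: [-0.7, 0.7, 0.1]
grip_width: 0.652
```

```bash
python3 - <<'E'
from h import *
o=robot.get_obs()
p=o["ee_pos"];R=Ro.from_rotvec(o["ee_rot"]).as_matrix();print(o["time_s"],p,o["ft_force"],np.round(R,4)[0])
d=np.array([.5640,.1700])-p[:2];print("to target",R[:2,1]@d,R[:2,2]@d)
E
```

```text
25.175 [0.56405381 0.16978548 0.10781415] [-0.66579509  0.71211982  0.11985711] [ 0.      0.9874 -0.158 ]
to target -8.702699975001341e-05 -0.00020332463238339536
```

{"method": "step_arm", "body": {
  "commands": [
    {"spin": 0, "slide": [0.003, 0, -0.0002], "hand": 0.5},
    {"spin": 0, "slide": [0.003, 0, 0], "hand": 0.5},
    {"spin": 0, "slide": [0.002, 0, 0], "hand": 0.5},
    {"spin": 0, "slide": [0, 0, 0], "hand": 0.5}
  ]
}}

```text
time_s: 25.68
ee_pos: [0.5639, 0.1699, 0.0995]
ee_rot: [1.325, 1.13, -1.326]
ft_force: [0.6, -0.4, 0.0]
grip_width: 0.652
```

{"method": "step_arm", "body": {
  "commands": [
    {"spin": 0, "slide": [0.001, 0, 0], "hand": 0.5},
    {"spin": 0, "slide": [0.001, 0, 0], "hand": 0.5},
    {"spin": 0, "slide": [0.001, 0, 0], "hand": 0.5},
    {"spin": 0, "slide": [0.001, 0, 0], "hand": 0.5}
  ]
}}

```text
time_s: 26.18
ee_pos: [0.5643, 0.1703, 0.0961]
ee_rot: [1.326, 1.13, -1.324]
ft_force: [-0.3, 1.0, 1.9]
grip_width: 0.65
```

{"method": "step_arm", "body": {
  "commands": [
    {"spin": 0, "slide": [0.001, 0, 0], "hand": 0.5},
    {"spin": 0, "slide": [0.001, 0, 0], "hand": 0.5},
    {"spin": 0, "slide": [0.001, 0, 0], "hand": 0.5}
  ]
}}

```text
time_s: 26.55
ee_pos: [0.5645, 0.1704, 0.0935]
ee_rot: [1.326, 1.13, -1.324]
ft_force: [-0.9, 3.3, 3.8]
grip_width: 0.648
```

{"method": "step_arm", "body": {
  "commands": [
    {"spin": 0, "slide": [0.001, 0, 0], "hand": 0.5},
    {"spin": 0, "slide": [0.001, 0, 0], "hand": 0.5}
  ]
}}

```text
time_s: 26.8
ee_pos: [0.5644, 0.1701, 0.0913]
ee_rot: [1.326, 1.13, -1.324]
ft_force: [-1.4, 3.1, 6.2]
grip_width: 0.652
```

{"method": "step_arm", "body": {
  "commands": [
    {"spin": 0, "slide": [0.001, 0, 0], "hand": 0.5},
    {"spin": 0, "slide": [0.001, 0, 0], "hand": 0.5}
  ]
}}

```text
time_s: 27.05
ee_pos: [0.5644, 0.17, 0.0898]
ee_rot: [1.325, 1.13, -1.325]
ft_force: [-3.2, 2.4, 9.7]
grip_width: 0.648
```

{"method": "step_arm", "body": {
  "commands": [
    {"spin": 0, "slide": [0.0005, -0.0003, -0.0005], "hand": 0.5},
    {"spin": 0, "slide": [0.001, 0, 0], "hand": 0.5}
  ]
}}

```text
time_s: 27.3
ee_pos: [0.5644, 0.1704, 0.0886]
ee_rot: [1.325, 1.129, -1.324]
ft_force: [-2.1, 2.2, 11.3]
grip_width: 0.652
```

{"method": "step_arm", "body": {
  "commands": [
    {"spin": 0, "slide": [0.001, 0, 0], "hand": 0.5},
    {"spin": 0, "slide": [0.001, 0, 0], "hand": 0.5}
  ]
}}

```text
time_s: 27.55
ee_pos: [0.5645, 0.1703, 0.0868]
ee_rot: [1.325, 1.129, -1.324]
ft_force: [-2.0, 2.5, 10.4]
grip_width: 0.652
```

{"method": "step_arm", "body": {
  "commands": [
    {"spin": 0, "slide": [0.001, 0, 0], "hand": 0.5},
    {"spin": 0, "slide": [0.001, 0, 0], "hand": 0.5}
  ]
}}

```text
time_s: 27.8
ee_pos: [0.5643, 0.1702, 0.0839]
ee_rot: [1.325, 1.129, -1.325]
ft_force: [-0.0, 1.6, 5.9]
grip_width: 0.647
```

{"method": "step_arm", "body": {
  "commands": [
    {"spin": 0, "slide": [0.001, 0, 0], "hand": 0.5},
    {"spin": 0, "slide": [0.001, 0, 0], "hand": 0.5}
  ]
}}

```text
time_s: 28.05
ee_pos: [0.5642, 0.1702, 0.0817]
ee_rot: [1.325, 1.129, -1.325]
ft_force: [-0.2, 1.5, 6.0]
grip_width: 0.649
```

{"method": "step_arm", "body": {
  "commands": [
    {"spin": 0, "slide": [0.001, 0, 0], "hand": 0.5},
    {"spin": 0, "slide": [0.001, 0, 0], "hand": 0.5}
  ]
}}

```text
time_s: 28.3
ee_pos: [0.5643, 0.1702, 0.0798]
ee_rot: [1.325, 1.129, -1.325]
ft_force: [-1.6, 0.9, 6.5]
grip_width: 0.653
```

{"method": "step_arm", "body": {
  "commands": [
    {"spin": 0, "slide": [0.001, 0, 0], "hand": 0.5},
    {"spin": 0, "slide": [0.001, 0, 0], "hand": 0.5}
  ]
}}

```text
time_s: 28.55
ee_pos: [0.5642, 0.1702, 0.0778]
ee_rot: [1.325, 1.129, -1.325]
ft_force: [-0.7, 1.8, 6.1]
grip_width: 0.648
```

Snap is expected near TCP z ≈ 0.0745 and the hard stop near 0.072, so I'll use small steps.

{"method": "step_arm", "body": {
  "commands": [
    {"spin": 0, "slide": [0.001, 0, 0], "hand": 0.5}
  ]
}}

```text
time_s: 28.68
ee_pos: [0.5642, 0.1702, 0.0768]
ee_rot: [1.325, 1.129, -1.325]
ft_force: [-1.3, 0.6, 5.1]
grip_width: 0.646
```

{"method": "step_arm", "body": {
  "commands": [
    {"spin": 0, "slide": [0.0007, 0, 0], "hand": 0.5},
    {"spin": 0, "slide": [0, 0, 0], "hand": 0.5}
  ]
}}

```text
time_s: 28.92
ee_pos: [0.5642, 0.1702, 0.076]
ee_rot: [1.325, 1.129, -1.325]
ft_force: [-0.5, 1.7, 5.3]
grip_width: 0.65
```

{"method": "step_arm", "body": {
  "commands": [
    {"spin": 0, "slide": [0.0006, 0, 0], "hand": 0.5},
    {"spin": 0, "slide": [0, 0, 0], "hand": 0.5}
  ]
}}

```text
time_s: 29.18
ee_pos: [0.5642, 0.1702, 0.0753]
ee_rot: [1.325, 1.129, -1.325]
ft_force: [-0.8, 1.2, 4.8]
grip_width: 0.651
```

{"method": "step_arm", "body": {
  "commands": [
    {"spin": 0, "slide": [0.0006, 0, 0], "hand": 0.5},
    {"spin": 0, "slide": [0, 0, 0], "hand": 0.5}
  ]
}}

```text
time_s: 29.42
ee_pos: [0.5641, 0.1701, 0.074]
ee_rot: [1.325, 1.129, -1.325]
ft_force: [2.1, -0.0, 1.0]
grip_width: 0.649
```

{"method": "step_arm", "body": {
  "commands": [
    {"spin": 0, "slide": [0.0006, 0, 0], "hand": 0.5},
    {"spin": 0, "slide": [0, 0, 0], "hand": 0.5}
  ]
}}

```text
time_s: 29.68
ee_pos: [0.5641, 0.1701, 0.0739]
ee_rot: [1.325, 1.129, -1.325]
ft_force: [1.9, 0.1, 3.9]
grip_width: 0.646
```

{"method": "step_arm", "body": {
  "commands": [
    {"spin": 0, "slide": [0.0005, 0, 0], "hand": 0.5},
    {"spin": 0, "slide": [0, 0, 0], "hand": 0.5}
  ]
}}

```text
time_s: 29.92
ee_pos: [0.5639, 0.1703, 0.0733]
ee_rot: [1.325, 1.13, -1.325]
ft_force: [1.7, -1.4, 2.4]
grip_width: 0.649
```

{"method": "step_arm", "body": {
  "commands": [
    {"spin": 0, "slide": [0.0005, 0, 0], "hand": 0.5},
    {"spin": 0, "slide": [0, 0, 0], "hand": 0.5}
  ]
}}

```text
time_s: 30.18
ee_pos: [0.5638, 0.1705, 0.0727]
ee_rot: [1.325, 1.13, -1.325]
ft_force: [0.7, -2.0, 2.1]
grip_width: 0.652
```

```bash
python3 - <<'E'
from h import *
o=robot.get_obs();print(o["ee_pos"],o["ft_force"])
c=robot.read_camera("wrist");cv2.imwrite("pics/w19.png",cv2.resize(c["img"][200:440,200:460,::-1],(650,600),interpolation=cv2.INTER_CUBIC))
C=np.array([.5639,.1690]);ex=np.array([.987,-.159]);ey=np.array([.159,.987])
for s in (1,-1):
  print([((proj(c,np.r_[C+14e-3*ex+s*y*ey,.088])-[200,200])*2.5).round(0).tolist() for y in (.0235,.027)])
E
```

```text
[0.56378448 0.17045217 0.0727457 ] [ 0.72213328 -1.99923028  2.14819621]
[[418.0, 226.0], [419.0, 201.0]]
[[408.0, 521.0], [407.0, 541.0]]
```

View pics/w19.png

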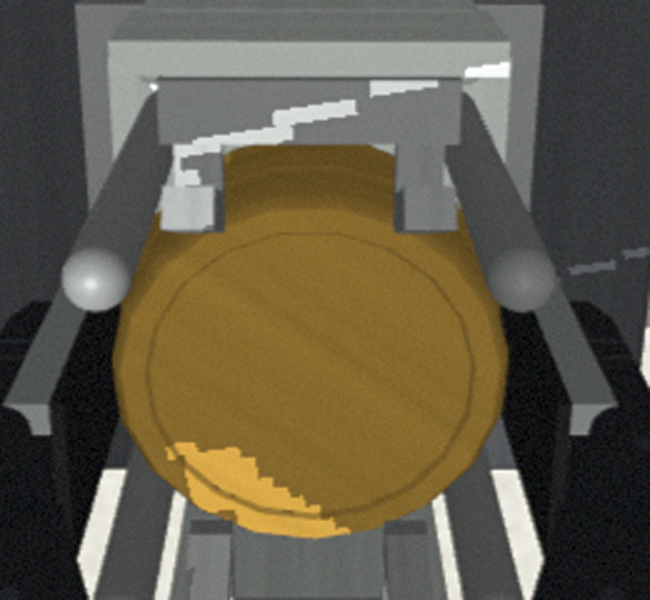

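{"method": "step_arm", "body": {
  "commands": [
    {"spin": 0, "slide": [0.0005, 0, 0.0002], "hand": 0.5},
    {"spin": 0, "slide": [0, 0, 0], "hand": 0.5}
  ]
}}

```text
time_s: 30.48
ee_pos: [0.5638, 0.1704, 0.0723]
ee_rot: [1.325, 1.13, -1.325]
ft_force: [0.9, -0.3, 3.2]
grip_width: 0.65
```

{"method": "step_arm", "body": {
  "commands": [
    {"spin": 0, "slide": [0.0003, 0, 0.0002], "hand": 0.5},
    {"spin": 0, "slide": [0, 0, 0], "hand": 0.5}
  ]
}}

```text
time_s: 30.72
ee_pos: [0.5637, 0.1704, 0.072]
ee_rot: [1.326, 1.13, -1.325]
ft_force: [1.6, 1.9, 4.4]
grip_width: 0.652
```

Force is at the follower spring level (~4 N) and both lips are in, so I release and retreat to look.

{"method": "step_arm", "body": {
  "commands": [
    {"spin": 0, "slide": [0, 0, 0], "hand": 0.2},
    {"spin": 0, "slide": [0, 0, 0], "hand": 0.0},
    {"spin": 0, "slide": [0, 0, 0], "hand": 0.0},
    {"spin": 0, "slide": [-0.02, 0, 0], "hand": 0.0},
    {"spin": 0, "slide": [-0.03, 0, 0], "hand": 0.0},
    {"spin": 0, "slide": [-0.03, 0, 0.01], "hand": 0.0},
    {"spin": 0, "slide": [0, 0, 0.03], "hand": 0.0},
    {"spin": 0, "slide": [0, 0, 0.02], "hand": 0.0},
    {"spin": 0, "slide": [0, 0, 0], "hand": 0.0},
    {"spin": 0, "slide": [0, 0, 0], "hand": 0.0}
  ]
}}

```text
time_s: 31.98
ee_pos: [0.5541, 0.1111, 0.1518]
ee_rot: [1.325, 1.131, -1.326]
ft_force: [0.3, -0.4, -0.1]
grip_width: 1.005
```

```bash
python3 - <<'E'
from h import *
o=robot.get_obs();print(o["time_s"],o["ee_pos"],o["ft_force"])
c=robot.read_camera("wrist");cv2.imwrite("pics/w20.png",cv2.resize(c["img"][20:240,225:425,::-1],(545,600),interpolation=cv2.INTER_CUBIC))
C=np.array([.5639,.1690]);ex=np.array([.987,-.159]);ey=np.array([.159,.987])
for s in (1,-1):
  print([((proj(c,np.r_[C+14e-3*ex+s*y*ey,.088])-[225,20])*2.725).round(0).tolist() for y in (.0235,.027)])
cv2.imwrite("pics/w20d.png",cv2.resize(c["img"][50:120,265:385,::-1],(792,462),interpolation=cv2.INTER_CUBIC))
c=robot.read_camera("side");cv2.imwrite("pics/s20.png",cv2.resize(c["img"][150:375,230:400,::-1],(453,600),interpolation=cv2.INTER_CUBIC))
E
```

```text
31.975 [0.55411617 0.11112407 0.15179474] [ 0.32281819 -0.40090442 -0.14213888]
[[353.0, 221.0], [354.0, 199.0]]
[[347.0, 492.0], [347.0, 510.0]]
```

View pics/w20.png

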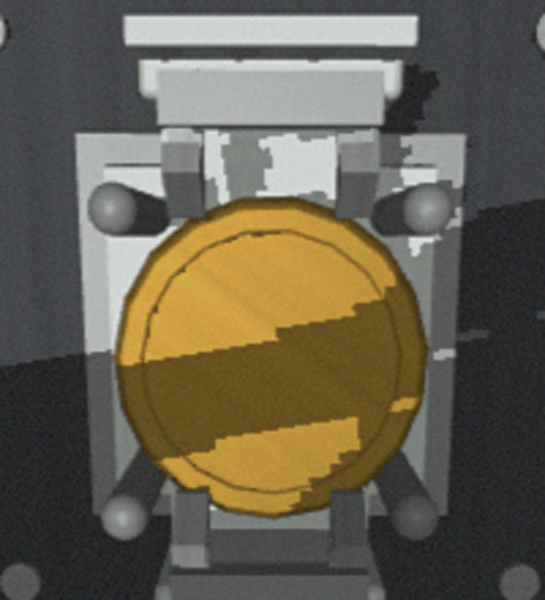

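View pics/w20d.png

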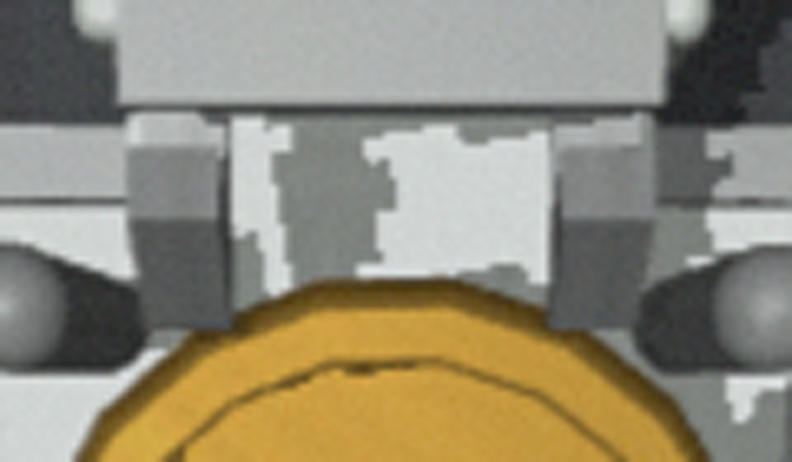

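View pics/s20.png

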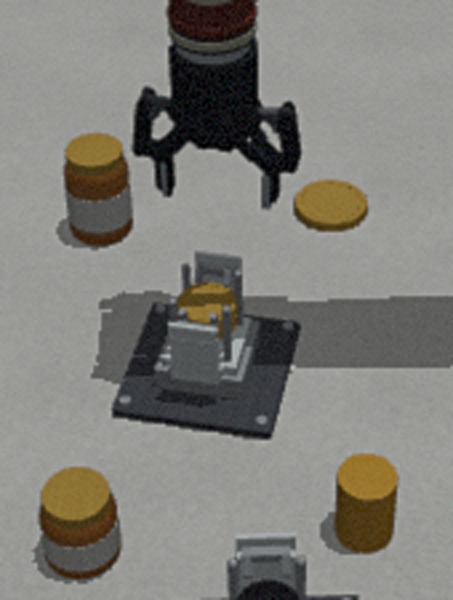

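Both lips are closed over the top lid (near noses at v≈490 vs 492 predicted, far at 217 vs 221). The lid stands at the same height as the first did, so both are inside. The bystanders look unmoved and the arm is clear.

```bash
python3 - <<'E'
from rig import robot
print(robot.job_done())
E
```

```text
the job is handed in; nothing more can be done
None
```

I loaded both small lids into the magazine nearest the base, one at a time, and handed the job in at about 32 s. `job_done()` gave no verdict.

- **Loading:** The lids met the ramps with the TCP at about 0.097 m, which puts the head about 18 mm below its mean height. The push force peaked at about 10 N for the first lid and 11 N for the second, well under the 40 N limit. It fell to the follower's spring level, about 3 to 4 N, when the lips snapped in.
- **Last checks:** After letting go, both lips' noses were where closed lips should be, within about 2 mm, and over the top lid's rim. The top lid sits at the same height as the first one did alone, so the first must be underneath it. The arm was clear of everything, and the big lid, jars and candle looked untouched.
- **What disagreed:**
  - The cameras differed by up to about 6 mm on positions, so I relied on the wrist camera.
  - The lids looked and gripped about 3 mm smaller than 58 mm.
  - The rod tops in the images put the head about 15 mm low, not 18 mm.
  - My very first move call was refused because of missing keys; nothing moved.

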